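# Load the test-tile tray and feed it to the texture analyser

## Task

Load the texture analyser: clear the steel bar off its deck and lay it on a free spot of the bench, and lay every white test tile in a compartment of the tray of its own and press it down until it sits level and flush with the tray's walls. Only then slide the loaded tray by its tab off the wooden board, over the step and along the deck until its nose is fully home against the white housing, keeping it down on the surfaces (never raised more than about a centimetre above the deck) and never tipping it. With the tray home, swing the black lock lever on the housing right over; leave the other things alone.

Things in the scene. Friction and masses are not known exactly. Their poses are not given: they have to be found in the camera images.
- tile0: A white ceramic test tile, square, 44 x 44 x 16 mm with plain faces (either face may be up), 75 g; origin at its centre, z normal to the faces, x and y along the edges. At the start it lies flat on the black bench. Two to four tiles are present; an absent one reads None always.
- tile1: A white ceramic test tile, square, 44 x 44 x 16 mm with plain faces (either face may be up), 75 g; origin at its centre, z normal to the faces, x and y along the edges. At the start it lies flat on the black bench. Two to four tiles are present; an absent one reads None always.
- tile2: A white ceramic test tile, square, 44 x 44 x 16 mm with plain faces (either face may be up), 75 g; origin at its centre, z normal to the faces, x and y along the edges. At the start it lies flat on the black bench. Two to four tiles are present; an absent one reads None always.
- tile3: A white ceramic test tile, square, 44 x 44 x 16 mm with plain faces (either face may be up), 75 g; origin at its centre, z normal to the faces, x and y along the edges. At the start it lies flat on the black bench. Two to four tiles are present; an absent one reads None always.
- tray: Aluminium tray, 0.5 kg empty, on the wooden board at the start. Origin on its flat underside below the middle of the row of compartments; z up, y along it towards the tab end, x across. Bottom 66 mm wide, walls 58 mm. Four open compartments in a row along y (points place0..3, at y = -81, -27, 27, 81 mm), walls 4 mm thick, their top edges 20 mm above the underside. The flat underside runs from y = -112 to +145 mm.
- tab (a point): Middle of the top of the tray's upright grip tab, 128 mm from the tray's origin towards +y and 55 mm above the underside. The tab is 10 mm thick (x), 26 mm long (y) and stands 52 mm up from the tray's floor.
- nose (a point): Lower edge of the tip of the tray's nose, at the tray's y = -130 mm, 11 mm above the underside. The nose is the -y end of the tray's bottom, turned up at 31 degrees over 18 mm, so that it rides up the step when the tray is pushed towards -y.
- place0 (a point): Centre of a compartment's mouth, level with the wall tops, axes as the tray's; 0 is at the nose end, 3 at the tab end. 50 x 50 mm inside. Its grey bed (44 mm) is held by stiff friction: at first 4 mm below the wall tops, so a tile stands 12 mm proud; some 6 to 10 N press it straight down to a stop 16 mm below the wall tops (tile flush) and it stays where pressed.
- place1 (a point): Centre of a compartment's mouth, level with the wall tops, axes as the tray's; 0 is at the nose end, 3 at the tab end. 50 x 50 mm inside. Its grey bed (44 mm) is held by stiff friction: at first 4 mm below the wall tops, so a tile stands 12 mm proud; some 6 to 10 N press it straight down to a stop 16 mm below the wall tops (tile flush) and it stays where pressed.
- place2 (a point): Centre of a compartment's mouth, level with the wall tops, axes as the tray's; 0 is at the nose end, 3 at the tab end. 50 x 50 mm inside. Its grey bed (44 mm) is held by stiff friction: at first 4 mm below the wall tops, so a tile stands 12 mm proud; some 6 to 10 N press it straight down to a stop 16 mm below the wall tops (tile flush) and it stays where pressed.
- place3 (a point): Centre of a compartment's mouth, level with the wall tops, axes as the tray's; 0 is at the nose end, 3 at the tab end. 50 x 50 mm inside. Its grey bed (44 mm) is held by stiff friction: at first 4 mm below the wall tops, so a tile stands 12 mm proud; some 6 to 10 N press it straight down to a stop 16 mm below the wall tops (tile flush) and it stays where pressed.
- analyser: Fixed analyser with feed deck. Origin at bench height under the middle of the deck's entry edge (the step); the tray is fed along its -y. Steel deck 108 mm wide, y = 0 to -290 mm, top 26 mm up. Side guides on it, 12 mm high, 78 mm apart inside, y = -60 to -290 mm, flared from -33 mm. At y = -290 mm a white housing (x -90 to +75 mm, 60 mm tall) is the stop for the nose.
- home (a point): Point on the deck top where the tray's origin lies when the tray is fully home, nose against the housing; axes as the analyser's, so tray and analyser axes are then parallel. It is 160 mm beyond the step.
- board: Wooden board, fixed, 190 (x) x 340 (y) x 20 mm; origin under its centre. Its -y end lies 3 to 7 mm short of the analyser's deck, whose top is 6 mm higher than the board's: this is the step.
- bar: Square-edged dark steel bar, 22 (x) x 100 (y) x 30 mm (z), 0.35 kg, origin at its centre. At the start it stands on its 22 mm wide side on the steel deck between the guides, roughly along them, in the tray's way, its top 30 mm above the deck. Where and how it lies on the bench afterwards is free.
- lock (a joint): Lock lever: 0 or a little more when open, leaning to the analyser's -x; 1.0 rad when right over, leaning to +x. Friction holds it where it is left.
- lock_tip (a point): Centre of the lever's black ball, 26 mm across, on a 10 mm rod 70 mm from the pivot. The pivot line runs along the analyser's y, at the analyser's x = 30, y = -345 mm, 82 mm above the bench; the ball swings 67 mm from the -x side over the top to the +x side. Light: about 1 N.
- spatula: Spatula, 160 mm long, 18 mm wide, black handle, lying on the board beside the tray; leave it alone. Origin under its centre.
- weight: Brass weight, 28 mm across, 30 mm tall; leave it alone. Origin under its centre.
- probe: Aluminium probe, 30 mm across, 50 mm tall; leave it alone. Origin under its centre.
- stopper: Rubber stopper, 30 mm across, 30 mm tall; leave it alone. Origin under its centre.
- jar: Jar, 60 mm across, 85 mm tall; leave it alone. Origin under its centre.
- dish: Flat glass dish, 60 mm across, 14 mm tall; leave it alone. Origin under its centre.
- flask: Bottle, 70 mm across, 150 mm tall; leave it alone. Origin under its centre.

How it is judged (in metres and radians):
On the way, in this order (a step that is already met when the one before it is completed fails the run):
1. the steel bar lies on the bench, and every tile lies in a compartment of the tray, pressed level and flush (x of tile0 in the frame of tray between -0.006 and 0.006 m and y of tile0 in the frame of tray between -0.107 and 0.107 m and z of tile0 in the frame of tray between 0.007 and 0.0145 m and angle between the z axis of each of tile0, tile1, tile2, tile3 and the z axis of tray, either way round below 0.06 rad and x of tile1 in the frame of tray between -0.006 and 0.006 m and y of tile1 in the frame of tray between -0.107 and 0.107 m and z of tile1 in the frame of tray between 0.007 and 0.0145 m and x of tile2 in the frame of tray between -0.006 and 0.006 m and y of tile2 in the frame of tray between -0.107 and 0.107 m and z of tile2 in the frame of tray between 0.007 and 0.0145 m and x of tile3 in the frame of tray between -0.006 and 0.006 m and y of tile3 in the frame of tray between -0.107 and 0.107 m and z of tile3 in the frame of tray between 0.007 and 0.0145 m and height (world z) of bar below 0.022 m and linear speed of bar below 0.03 m/s), for 0.2 s.
2. the loaded tray lies fully home on the deck (x of tray in the frame of home between -0.012 and 0.012 m and y of tray in the frame of home between -0.006 and 0.006 m and z of tray in the frame of home between -0.003 and 0.003 m and angle between the y axis of tray and the y axis of analyser, either way round below 0.07 rad and angle between tray's own z axis and vertical below 0.03 rad), for 0.2 s.
3. the lock lever is swung right over (value of joint lock above 0.85 rad), for 0.2 s.
At the end, for the whole second after the job is handed in: Bar at rest on the bench (centre under 22 mm up); every tile in a compartment, level to 0.06 rad, top at most 2.5 mm above the walls; tray flat and at rest on the deck, within 6 mm of home along it, 12 mm across, 0.07 rad in line; lock lever above 0.85 rad (all of step 1 and all of step 2 and value of joint lock above 0.85 rad and linear speed of tray below 0.02 m/s); the robot touches nothing.
It fails at once if the tray is tipped by more than 0.17 rad (angle between tray's own z axis and vertical above 0.17 rad).
It fails at once if the tray is lifted: its origin more than 13 mm above the deck's top (z of tray in the frame of home above 0.013 m).
It fails at once if another thing on the bench or board is moved by more than 50 mm (distance of any of spatula, weight, probe, stopper, jar, dish, flask from where it was at the start of the episode above 0.05 m).
Of tile0, tile1, tile2, tile3 only 2 to 4 are there at a start; the rules pass over those that are not, and their reading is None.
At some moment in a run one of tile0, tile1, tile2, tile3 may be knocked a few centimetres aside while the robot is not near it.
Once in a run the grip may slacken for a moment while it holds something.
It also fails if it takes over 210 s, if anything falls off the work surface, if the arm or the gripper's body presses on something with over 40 N, if the wrist force passes 120 N, or if a joint passes its speed limit or range.

## Robot

A 7-joint arm with a two-finger parallel gripper is mounted at the origin on the work surface. World frame = base frame: x ahead of the robot, y to its left, z up, the work surface at z = 0. Lengths are in mm, angles in rad, forces in N, time in s.
With the tool pointing down it reaches from about 400 to 875 mm from the base axis. Payload 4.4 kg.
Tool frame: the origin (TCP) lies midway between the tips of the shut fingers; the grasp point (between the pads) lies 19 mm behind it (ctrl.pinch_z is the distance from the TCP to the grasp point, in mm); z points along the fingers, y is the line along which they close (so a half turn about z gives the same grasp; the last joint's range is limited). The gripper opens to 85 mm and grips with 20 to 120 N. Pads are 22 mm wide; open, the fingers measure 114 mm over their backs; the gripper's body (76 mm by 85 mm) begins 54 mm behind the grasp point. The pads swing forward as they close: fully open they stand 13 mm farther back than shut.
Start: joints at [-1.374, 0.628, 0.038, 1.517, -0.027, 0.996, -0.02], TCP at [168.836, 627.704, 231.313] pointing down, gripper open.
Joint ranges: [-3.06, 3.06], [-0.37, 2.12], [-1.25, 1.32], [0.18, 2.47], [-1.1, 4.24], [0.23, 1.98], [-2.94, 2.94]. Speed limits (rad/s): [2.57, 2.57, 3.14, 3.14, 3.14, 3.14, 3.14].

## Interface

Orientations are given as [roll, pitch, yaw] about the fixed x, y, z axes, in that order (R = Rz(yaw) Ry(pitch) Rx(roll)).
In Python, from cell import read_state, cams, order, ctrl gives the robot as it stands.
- The arm moves only by the tool move_arm, never from a script. Its argument "targets" is text: rows parted by semicolons, each of 7 numbers parted by spaces: the gripper's target within -1 to 1 (fully open at 1, half-way at 0, shut at -1), then the shift along the tool's x, y, z in cm, then the turn, a rotation vector about the tool's x, y, z in degrees. A call has 1 to 5 rows; each row shifts and turns the commanded pose from where the row before left it, along the tool's axes as they then stand; what a row does not reach is not made up. A row lasts 1/12 s, in which the tool goes at most 41.7 mm and 7.16 degrees, less where a joint would pass 70% of its speed; a pose out of reach is approached as far as the arm can. A call with a gripper value outside its range is refused whole. The fingers move at their own pace and stop on an object; the grip force is fixed at half the most. Time passes only in rows, so rows that do not move let the fingers close. It gives the time, the measured TCP pose, the force, the opening and the grip force at its end, in the units of the state.
- read_state(): the state, without advancing time (a new reading comes with each control period).
- cams.get_image(name): name is "scene" or "top"; returns a dict with "color" (400x640x3 uint8, red, green, blue), "fovy" (degrees; the focal length in pixels is half the picture's height over the tangent of half this angle, whatever the lens; pixels are square), "cx", "cy" (the principal point, pixels), "rvec" (rotation vector, rad) and "tvec" (3), from world to camera coordinates, as OpenCV has them. Camera axes: x right, y down, z forward; pixel columns grow to the right and rows downward; lengths in mm; the calibration is good to about 2 mm. A picture is of the moment at which its call begins. There is no depth.
- order.finish_job(): hands the job in; it is judged then, once.
The state is a dict: "clock": time; "qpos": joint angles; "qd": joint speeds; "tau": joint torques, N m; "eef_pos": TCP position; "tool_rot": TCP orientation; "force": force on the tool from outside, world axes, zero at the start; "torque": the same for the moment, N m; "width": finger opening in mm; "gripper_force": force on a finger pad.
Only numpy, scipy, OpenCV 4.12 (cv2) and the standard library are available. Lean on these libraries where they do the work, as an engineer would, in place of code of your own. Each camera call takes 0.05 s, during which the arm holds its last target. There are 200 camera calls.

## Working session

There is one attempt and no reset: what is moved stays moved. The work goes in short steps, Python scripts to look and compute and a tool call to move; the robot and the scene stay as the last step left them, time stands still between calls to the robot, and variables do not carry over. Pictures are saved under pics/ and viewed, at most 16 in all, crops included, and the job is handed in when it is done.

Besides the shell and the picture viewer there is one more tool, called by a JSON object that holds its "name" and its "arguments", one argument or row to a line. move_arm: Moves the arm, as the interface text tells. Its arguments: {"type":"object","properties":{"targets":{"type":"string"}},"required":["targets"]}

```bash
mkdir -p pics; ls; cat > h.py <<'E'
import numpy as np, cv2
from cell import read_state, cams, order, ctrl
def grab(n,fn=None):
    d=cams.get_image(n); 
    if fn: cv2.imwrite('pics/'+fn,d['color'][:,:,::-1])
    np.save('/tmp/%s.npy'%n,d,allow_pickle=True); return d
def K(d):
    f=200/np.tan(np.radians(d['fovy'])/2); return np.array([[f,0,d['cx']],[0,f,d['cy']],[0,0,1.]])
def unproj(d,uv,z):
    R=cv2.Rodrigues(np.array(d['rvec'],float))[0]; t=np.array(d['tvec'],float).ravel()
    uv=np.atleast_2d(np.array(uv,float)); r=(R.T@np.linalg.inv(K(d))@np.c_[uv,np.ones(len(uv))].T).T
    c=-R.T@t; z=np.broadcast_to(z,len(uv))
    return c+r*((z-c[2])/r[:,2])[:,None]
def proj(d,P):
    return cv2.projectPoints(np.atleast_2d(np.array(P,float)),np.array(d['rvec'],float),np.array(d['tvec'],float),K(d),None)[0].reshape(-1,2)
E
python3 - <<'E'
from h import *
for n in('top','scene'):
    d=grab(n,n+'0.png'); print(n,d['fovy'],d['cx'],d['cy'],d['rvec'],d['tvec'])
    R=cv2.Rodrigues(np.array(d['rvec'],float))[0];print(-R.T@np.array(d['tvec']).ravel())
print(read_state()); print(ctrl.pinch_z)
E
```

```text
pics
top 55.142223627107086 318.7939266536269 194.99511465074318 [ 2.17105318 -2.10989129  0.21208945] [ -23.34619616  570.42479305 1020.73400459]
[ 384.75404323   15.07513567 1104.33892625]
scene 55.182062209323014 322.3458326842098 197.26397801361156 [ 1.20872331  2.14500723 -1.11611802] [ 274.34942594 -195.86286727 1391.69937261]
[1200.20657532  428.75573674  652.78611258]
{'clock': 0.1, 'qpos': array([-1.37383828,  0.62924867,  0.03845406,  1.51827381, -0.02701684,
        0.99632625, -0.01998857]), 'qd': array([-0.00076026, -0.0019657 ,  0.00083098, -0.00296212, -0.00299119,
       -0.0002449 , -0.0010018 ]), 'tau': array([ 3.36763740e-03, -5.64534688e+01,  1.22995690e+00, -1.93974298e+01,
        1.10816042e-02,  5.46569630e-03,  2.81954249e-05]), 'eef_pos': array([168.65682577, 627.14530091, 230.48258581]), 'tool_rot': array([-3.13985464e+00,  9.00943773e-06,  2.87882922e+00]), 'force': array([ 0.41632693, -0.05689805, -0.38437187]), 'torque': array([ 0.04452596, -0.03415595,  0.01727623]), 'gripper_force': 0.0, 'width': 85.44953810291777}
18.700000000000003
```

View pics/top0.png

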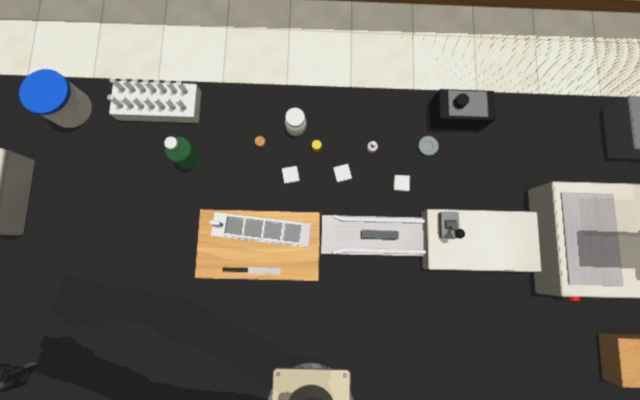

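View pics/scene0.png

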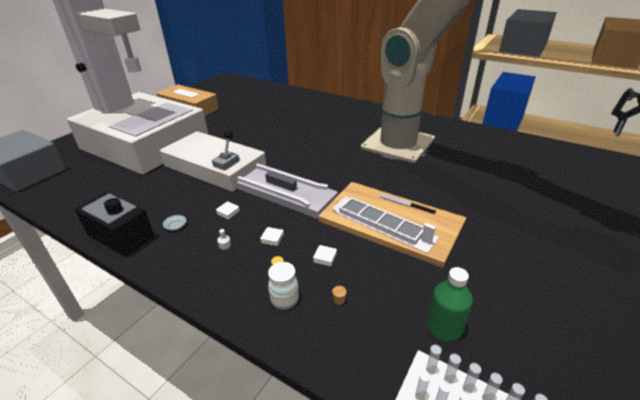

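Top view: three white tiles at (290,174), (343,172), (402,183); tray on the board at (265,231) with its tab at (215,224); bar at (380,235) on the deck; lever ball at (460,233). Next I measure these.

```bash
python3 - <<'E'
from h import *
d=np.load('/tmp/top.npy',allow_pickle=True).item(); im=d['color'].astype(int)
def meas(name,mask,box,z):
    x0,y0,x1,y1=box; m=np.zeros(mask.shape,np.uint8); m[y0:y1,x0:x1]=mask[y0:y1,x0:x1]
    n,l,s,c=cv2.connectedComponentsWithStats(m); i=1+np.argmax(s[1:,4]); ys,xs=np.where(l==i)
    P=unproj(d,np.c_[xs,ys],z)[:,:2].astype(np.float32); print(name,len(xs),cv2.minAreaRect(P))
mn=im.min(2); g=im.mean(2)
for i,(u,v) in enumerate([(290,174),(343,172),(402,183)]): meas('tile%d'%i,mn>130,(u-16,v-16,u+16,v+16),16)
meas('bar',g<95,(350,225,410,246),56)
wood=(im[:,:,0]-im[:,:,2]>50)
meas('board',wood,(180,195,330,290),20)
meas('ball',g<40,(452,225,470,245),140)
c=im[150:290,185:480].astype(np.uint8)[:,:,::-1]
cv2.imwrite('pics/c1.png',cv2.resize(c[40:],None,fx=2.7,fy=2.7,interpolation=cv2.INTER_CUBIC))
for n,uv,z in [('deck corners',[(321,216),(321,255),(424,256),(424,218)],26)]: print(n,unproj(d,uv,z).round(1))
E
```

```text
tile0 241 ((636.236328125, 76.84757995605469), (45.62693405151367, 45.325923919677734), 11.63822078704834)
tile1 241 ((646.3418579101562, -74.53317260742188), (45.576942443847656, 45.941864013671875), 16.079111099243164)
tile2 244 ((621.7726440429688, -248.25074768066406), (44.14836502075195, 45.579689025878906), 89.551025390625)
bar 12 ((459.67510986328125, -130.27587890625), (21.173328399658203, 10.618555068969727), 51.45338821411133)
board 5775 ((431.12420654296875, 158.0972137451172), (191.80828857421875, 341.470458984375), 0.22182461619377136)
ball 35 ((468.1343994140625, -364.503662109375), (15.19167423248291, 18.259326934814453), 1.6079761981964111)
deck corners [[ 514.9  -15.4   26. ]
 [ 405.8  -18.1   26. ]
 [ 410.8 -306.8   26. ]
 [ 517.8 -309.1   26. ]]
```

View pics/c1.png

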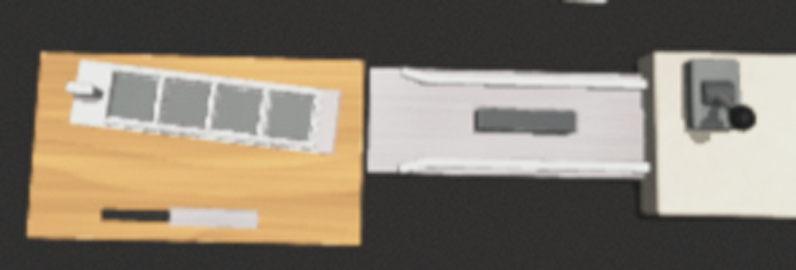

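The crop shows tray yawed a few degrees, the four grey beds empty, spatula beside it, bar centred at about crop (525,121), lever ball at (741,118).

```bash
cat >> h.py <<'E'
def blobs(d,mask,box,z,amin=60):
    x0,y0,x1,y1=box; m=np.zeros(mask.shape,np.uint8); m[y0:y1,x0:x1]=mask[y0:y1,x0:x1]
    n,l,s,c=cv2.connectedComponentsWithStats(m,connectivity=4); out=[]
    for i in range(1,n):
        if s[i,4]<amin: continue
        ys,xs=np.where(l==i); P=unproj(d,np.c_[xs,ys],z)[:,:2].astype(np.float32)
        out.append((s[i,4],c[i].round(1),P.mean(0).round(1),np.round(cv2.minAreaRect(P)[0],1),np.round(cv2.minAreaRect(P)[1],1),round(cv2.minAreaRect(P)[2],1)))
    return out
E
python3 - <<'E'
from h import *
d=np.load('/tmp/top.npy',allow_pickle=True).item(); im=d['color'].astype(int); g=im.mean(2)
print(im[235,380],im[228,235],im[233,305],im[233,340],im[233,460])
for b in blobs(d,g<140,(350,222,415,246),56): print('bar',b)
sat=im.max(2)-im.min(2)
for b in blobs(d,(g<165)&(sat<30),(215,205,312,250),36): print('bed',b)
for b in blobs(d,(g<45),(452,225,470,245),140,20): print('ball',b)
s=np.load('/tmp/scene.npy',allow_pickle=True).item()
# guides inner edges
print(unproj(d,[(335,216.5),(424,220)],38).round(1),unproj(d,[(335,252),(424,252.5)],38).round(1))
E
```

```text
[109 110 110] [146 148 145] [224 219 217] [214 209 208] [53 52 51]
bar (np.int32(316), array([379.1, 234.6]), array([ 464.7, -175.1], dtype=float32), array([ 464.6, -174.8]), array([99.2, 23.3]), 89.5)
bed (np.int32(528), array([266.4, 207.3]), array([533.8, 138.7], dtype=float32), array([531.5, 147.9]), array([ 17. , 268.8]), 1.7)
bed (np.int32(272), array([233.6, 225.4]), array([480.3, 227.1], dtype=float32), array([480.6, 226.9]), array([46.9, 45.3]), 84.5)
bed (np.int32(277), array([253.1, 227.8]), array([475.3, 172.6], dtype=float32), array([475.5, 172.8]), array([46.5, 46.3]), 85.9)
bed (np.int32(257), array([272.5, 230.1]), array([470.3, 118.8], dtype=float32), array([470.7, 118.7]), array([44.7, 45.1]), 83.5)
bed (np.int32(249), array([292.1, 232.4]), array([465.4,  64. ], dtype=float32), array([465.4,  64. ]), array([40.5, 46.4]), 84.5)
ball (np.int32(43), array([459. , 233.1]), array([ 467.9, -363.4], dtype=float32), array([ 468.1, -364.5]), array([15.2, 18.3]), 1.6)
[[ 513.2  -54.3   38. ]
 [ 510.7 -305.3   38. ]] [[ 414.8  -56.2   38. ]
 [ 420.1 -303.4   38. ]]
```

```bash
cat >> h.py <<'E'
def to(x,y,z,yawdeg):
    s=read_state(); R=cv2.Rodrigues(np.zeros(3))[0]
    from scipy.spatial.transform import Rotation as Ro
    R=Ro.from_euler('xyz',s['tool_rot']); T=Ro.from_euler('xyz',[np.pi,0,np.radians(yawdeg)])
    rv=np.degrees((R.inv()*T).as_rotvec()); p=np.array(s['eef_pos'])
    print('t',round(s['clock'],2),'at',p.round(1),'yaw',np.degrees(s['tool_rot'][2]).round(1),'w',round(float(s['width']),1),'gf',round(float(s['gripper_force']),1),'F',np.round(s['force'],1),'tool_rot',np.round(s['tool_rot'],3))
    print('  turn',rv.round(2),'then cm',(T.inv().apply(np.array([x,y,z])-p)/10).round(2))
E
```

{"name": "move_arm", "arguments": {
  "targets": "1 0 0 0 0 0 6.85; 1 0 0 0 0 0 6.85; 1 0 0 0 0 0 6.85; 1 0 0 0 0 0 6.85; 1 0 0 0 0 0 6.85"
}}

```text
clock: 0.52
eef_pos: [168.7, 627.4, 230.8]
tool_rot: [-3.141, 0.001, 2.275]
force: [0.5, -0.4, -0.4]
width: 85.3
gripper_force: 0.0
```

{"name": "move_arm", "arguments": {
  "targets": "1 0 0 0 0 0 6.85; 1 0 0 0 0 0 6.85; 1 0 0 0 0 0 6.85; 1 0 0 0 0 0 6.85; 1 0 0 0 0 0 6.85"
}}

```text
clock: 0.93
eef_pos: [168.6, 627.4, 230.8]
tool_rot: [-3.141, 0.001, 1.677]
force: [0.0, 0.6, -0.2]
width: 84.9
gripper_force: 0.0
```

{"name": "move_arm", "arguments": {
  "targets": "1 0 0 0 0 0 6.85; 1 -2.7 3 0 0 0 0; 1 -2.7 3 0 0 0 0; 1 -2.7 3 0 0 0 0; 1 -2.7 3 0 0 0 0"
}}

```text
clock: 1.35
eef_pos: [288.7, 517.4, 230.8]
tool_rot: [-3.141, 0.001, 1.565]
force: [0.7, 0.3, 0.9]
width: 85.8
gripper_force: 0.0
```

{"name": "move_arm", "arguments": {
  "targets": "1 -2.7 3 0 0 0 0; 1 -2.7 3 0 0 0 0; 1 -2.7 3 0 0 0 0; 1 -2.7 3 0 0 0 0; 1 -2.7 3 0 0 0 0"
}}

```text
clock: 1.77
eef_pos: [438.0, 381.2, 231.1]
tool_rot: [-3.141, 0.0, 1.564]
force: [0.6, 1.3, -0.1]
width: 85.5
gripper_force: 0.0
```

{"name": "move_arm", "arguments": {
  "targets": "1 -2.7 3 0 0 0 0; 1 -4 0 0 0 0 0; 1 -4 0 0 0 0 0; 1 -4 0 0 0 0 0; 1 -4 0 0 0 0 0"
}}

```text
clock: 2.18
eef_pos: [465.2, 193.6, 230.9]
tool_rot: [-3.141, 0.0, 1.564]
force: [-0.1, -0.5, -0.1]
width: 85.2
gripper_force: 0.0
```

{"name": "move_arm", "arguments": {
  "targets": "1 -4 0 0 0 0 0; 1 -4 0 0 0 0 0; 1 -4 0 0 0 0 0; 1 -4 0 0 0 0 0; 1 -4 0 0 0 0 0"
}}

```text
clock: 2.6
eef_pos: [463.7, -6.1, 231.2]
tool_rot: [-3.141, -0.0, 1.564]
force: [1.0, -1.2, -0.5]
width: 85.6
gripper_force: 0.0
```

{"name": "move_arm", "arguments": {
  "targets": "1 -4 0 0 0 0 0; 1 -4 0 0 0 0 0; 1 -4 0 0 0 0 0; 1 -4 0 0 0 0 0; 1 0 0 0 0 0 0"
}}

```text
clock: 3.02
eef_pos: [462.0, -174.4, 231.9]
tool_rot: [3.14, 0.007, 1.551]
force: [-0.2, -0.6, 1.5]
width: 85.4
gripper_force: 0.0
```

```bash
python3 -c "
from h import *
to(464.6,-175,42,89.5)"
```

```text
t 3.02 at [ 462.  -174.4  231.9] yaw 88.9 w 85.4 gf 0.0 F [-0.2 -0.6  1.5] tool_rot [3.14  0.007 1.551]
  turn [ 0.1   0.38 -0.62] then cm [-0.06  0.26 18.99]
```

{"name": "move_arm", "arguments": {
  "targets": "1 0 0.2 4 0 0 0; 1 0 0 4 0 0 0; 1 0 0 4 0 0 0; 1 0 0 4 0 0 0; 1 0 0 2 0 0 0"
}}

```text
clock: 3.43
eef_pos: [462.8, -163.2, 47.4]
tool_rot: [-3.136, -0.002, 1.564]
force: [0.4, -0.0, 0.3]
width: 85.4
gripper_force: 0.0
```

{"name": "move_arm", "arguments": {
  "targets": "1 0 0 1 0 0 0; -1 0 0 0 0 0 0; -1 0 0 0 0 0 0; -1 0 0 0 0 0 0; -1 0 0 0 0 0 0"
}}

```text
clock: 3.85
eef_pos: [466.4, -164.7, 42.9]
tool_rot: [3.139, 0.001, 1.564]
force: [-0.7, 0.3, -0.4]
width: 38.6
gripper_force: 0.0
```

{"name": "move_arm", "arguments": {
  "targets": "-1 0 0 0 0 0 0; -1 0 0 0 0 0 0; -1 0 0 0 0 0 0; -1 0 0 0 0 0 0; -1 0 0 0 0 0 0"
}}

```text
clock: 4.27
eef_pos: [466.3, -164.6, 42.8]
tool_rot: [3.139, 0.001, 1.564]
force: [-0.4, -0.2, 8.1]
width: 20.4
gripper_force: 58.9
```

```bash
python3 -c "
from h import *
to(464.6,-175,42,89.5)"
```

```text
t 4.27 at [ 466.3 -164.6   42.8] yaw 89.6 w 20.4 gf 58.9 F [-0.4 -0.2  8.1] tool_rot [3.139e+00 1.000e-03 1.564e+00]
  turn [0.16 0.03 0.11] then cm [-1.04 -0.16  0.08]
```

{"name": "move_arm", "arguments": {
  "targets": "-1 0 0 -3 0 0 0; -1 0 0 -3 0 0 0; -1 0 3.4 0 0 0 0; -1 0 3.4 0 0 0 0; -1 0 3.4 0 0 0 0"
}}

```text
clock: 4.68
eef_pos: [568.5, -164.7, 102.9]
tool_rot: [3.14, -0.0, 1.564]
force: [0.9, -0.6, -3.1]
width: 20.1
gripper_force: 60.7
```

{"name": "move_arm", "arguments": {
  "targets": "-1 0 3.4 0 0 0 0; -1 -3.8 0 0 0 0 0; -1 -3.8 0 0 0 0 0; -1 -3.8 0 0 0 0 0; -1 -3.8 0 0 0 0 0"
}}

```text
clock: 5.1
eef_pos: [599.6, -318.3, 101.2]
tool_rot: [-3.141, -0.0, 1.565]
force: [0.5, 0.4, -3.7]
width: 20.3
gripper_force: 60.7
```

{"name": "move_arm", "arguments": {
  "targets": "-1 -3.8 0 0 0 0 0; -1 -2 0 0 0 0 0; -1 0 0 0 0 0 0; -1 0 0 0 0 0 0; -1 0 0 0 0 0 0"
}}

```text
clock: 5.52
eef_pos: [599.5, -373.7, 100.8]
tool_rot: [-3.141, -0.002, 1.564]
force: [0.2, -0.0, -3.1]
width: 20.0
gripper_force: 60.7
```

```bash
python3 -c "
from h import *
d=grab('top','top1.png');grab('scene')
to(600,-375,17.5,90)"
```

```text
t 5.62 at [ 600.3 -372.8  101. ] yaw 89.7 w 20.2 gf 60.7 F [-0.1  1.1 -4.1] tool_rot [-3.141e+00 -2.000e-03  1.566e+00]
  turn [-0.01 -0.12 -0.28] then cm [-0.22 -0.03  8.35]
```

View pics/top1.png

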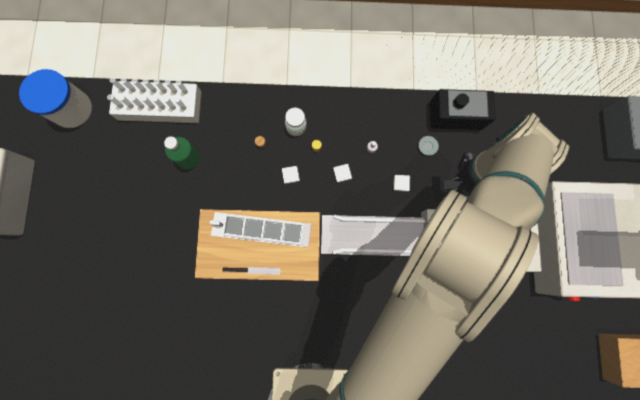

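The bar has left the deck, its target spot is free and the tiles haven't moved, at (290,174), (343,172) and (402,183). I lower the bar.

{"name": "move_arm", "arguments": {
  "targets": "-1 0 0 3 0 0 0; -1 0 0 3 0 0 0; -1 0 0 1.5 0 0 0; -1 0 0 0.8 0 0 0; -1 0 0 0 0 0 0"
}}

```text
clock: 6.03
eef_pos: [599.5, -373.5, 18.2]
tool_rot: [-3.14, -0.002, 1.565]
force: [0.8, 0.6, -2.7]
width: 20.5
gripper_force: 60.7
```

```bash
python3 -c "
from h import *
to(600,-375,17.5,90)"
```

```text
t 6.03 at [ 599.5 -373.5   18.2] yaw 89.7 w 20.5 gf 60.7 F [ 0.8  0.6 -2.7] tool_rot [-3.140e+00 -2.000e-03  1.565e+00]
  turn [-0.11 -0.14 -0.33] then cm [-0.15  0.05  0.07]
```

{"name": "move_arm", "arguments": {
  "targets": "-1 0 0 0.15 0 0 0; -1 0 0 0 0 0 0; 0.3 0 0 0 0 0 0; 0.6 0 0 0 0 0 0; 1 0 0 0 0 0 0"
}}

```text
clock: 6.45
eef_pos: [600.4, -375.9, 17.7]
tool_rot: [3.14, 0.001, 1.564]
force: [-0.5, -0.1, 0.0]
width: 55.9
gripper_force: 0.0
```

{"name": "move_arm", "arguments": {
  "targets": "1 0 0 0 0 0 0; 1 0 0 -2 0 0 0; 1 0 0 -4 0 0 0; 1 0 0 -4 0 0 0; 1 3.2 0.5 0 0 0 0"
}}

```text
clock: 6.87
eef_pos: [606.1, -356.3, 126.5]
tool_rot: [3.13, 0.016, 1.554]
force: [1.3, -2.7, 1.2]
width: 85.2
gripper_force: 0.0
```

{"name": "move_arm", "arguments": {
  "targets": "1 3.2 0.5 0 0 0 0; 1 3.2 0.5 0 0 0 0; 1 3 0.6 0 0 0 0; 1 0 0 0 0 0 0; 1 0 0 0 0 0 0"
}}

```text
clock: 7.28
eef_pos: [622.9, -246.2, 117.0]
tool_rot: [3.141, -0.002, 1.568]
force: [-0.3, -0.9, 0.1]
width: 85.5
gripper_force: 0.0
```

```bash
python3 -c "
from h import *
to(622,-248,2,90)
d=grab('scene','s1.png')"
```

```text
t 7.28 at [ 622.9 -246.2  117. ] yaw 89.9 w 85.5 gf 0.0 F [-0.3 -0.9  0.1] tool_rot [ 3.141e+00 -2.000e-03  1.568e+00]
  turn [ 0.05 -0.09 -0.13] then cm [-0.18 -0.09 11.5 ]
```

View pics/s1.png

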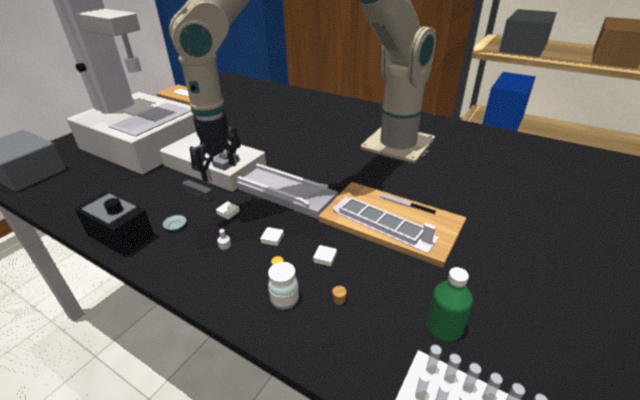

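The bar stands on the bench at (198,187) and the gripper is above the tile at (228,210). I descend.

{"name": "move_arm", "arguments": {
  "targets": "1 -0.2 -0.1 4 0 0 0; 1 0 0 4 0 0 0; 1 0 0 2.4 0 0 0; 1 0 0 1 0 0 0; -1 0 0 0 0 0 0"
}}

```text
clock: 7.75
eef_pos: [618.2, -252.7, 0.2]
tool_rot: [-3.137, -0.001, 1.561]
force: [-0.0, -0.1, -0.8]
width: 75.9
gripper_force: 0.0
```

{"name": "move_arm", "arguments": {
  "targets": "-1 0 0 0 0 0 0; -1 0 0 0 0 0 0; -1 0 0 0 0 0 0; -1 0 0 0 0 0 0; -1 0 0 0 0 0 0"
}}

```text
clock: 8.17
eef_pos: [622.4, -252.8, 5.5]
tool_rot: [3.137, 0.002, 1.564]
force: [-0.5, 0.1, 7.0]
width: 42.2
gripper_force: 61.5
```

```bash
python3 -c "
from h import *
to(622,-248,2,90)"
```

```text
t 8.17 at [ 622.4 -252.8    5.5] yaw 89.6 w 42.2 gf 61.5 F [-0.5  0.1  7. ] tool_rot [3.137e+00 2.000e-03 1.564e+00]
  turn [ 0.25  0.13 -0.42] then cm [ 0.48 -0.04  0.35]
```

{"name": "move_arm", "arguments": {
  "targets": "-1 0 0 -3.5 0 0 0; -1 0 0 -3.5 0 0 0; -1 3.5 -1.7 0 0 0 0; -1 3.5 -1.7 0 0 0 0; -1 3.5 -1.7 0 0 0 0"
}}

```text
clock: 8.58
eef_pos: [570.4, -145.6, 74.5]
tool_rot: [3.138, 0.0, 1.562]
force: [1.5, 0.6, -0.7]
width: 42.4
gripper_force: 61.2
```

{"name": "move_arm", "arguments": {
  "targets": "-1 3.5 -1.7 0 0 0 0; -1 3.5 -1.7 0 0 0 0; -1 3.5 -1.7 0 0 0 0; -1 3.5 -1.7 0 0 0 0; -1 3.5 -1.7 0 0 0 0"
}}

```text
clock: 9.0
eef_pos: [486.2, 31.0, 73.8]
tool_rot: [3.14, -0.001, 1.563]
force: [1.0, 2.1, -1.4]
width: 42.6
gripper_force: 61.2
```

{"name": "move_arm", "arguments": {
  "targets": "-1 3.3 -1.9 0 0 0 0; -1 0 0 0 0 0 4.8; -1 0 0 0 0 0 0; -1 0 0 0 0 0 0; -1 0 0 0 0 0 0"
}}

```text
clock: 9.42
eef_pos: [469.0, 61.5, 73.4]
tool_rot: [3.139, 0.0, 1.48]
force: [-0.6, 0.5, -1.2]
width: 41.6
gripper_force: 61.2
```

```bash
python3 -c "
from h import *
to(465.1,60.4,60,84.8)
d=grab('scene')
c=d['color'][160:270,290:450,::-1]; cv2.imwrite('pics/s2.png',cv2.resize(c,None,fx=5,fy=5,interpolation=cv2.INTER_CUBIC))"
```

```text
t 9.42 at [469.   61.5  73.4] yaw 84.8 w 41.6 gf 61.2 F [-0.6  0.5 -1.2] tool_rot [3.139 0.    1.48 ]
  turn [0.13 0.02 0.01] then cm [-0.15 -0.38  1.34]
```

View pics/s2.png

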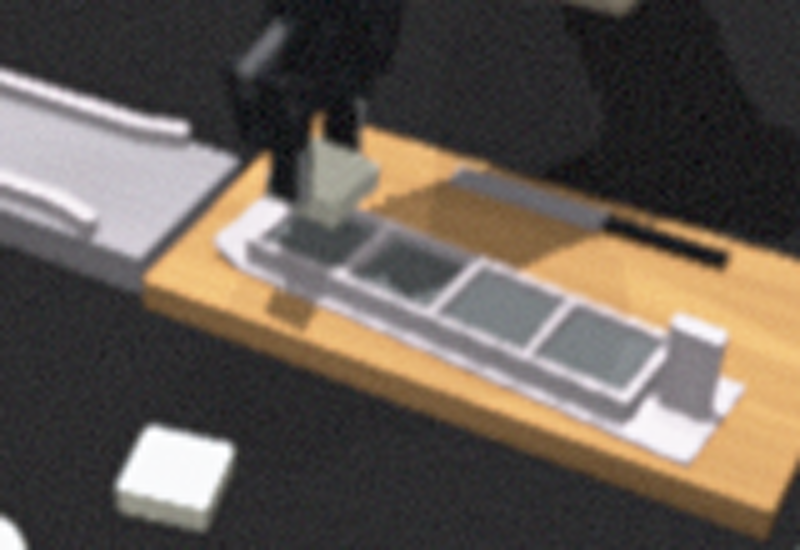

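```bash
python3 -c "
from h import *
d=np.load('/tmp/scene.npy',allow_pickle=True).item()
a=np.array([.0905,.9959]);b=np.array([a[1],-a[0]])
c0=np.array([469,61.5])+4.5*a
f=lambda P:((proj(d,P)-[290,160]+.5)*5).round(0).tolist()
for z in(67.9,83.9): print(z,f([[*(c0+22*s*b+22*t*a),z] for s,t in((1,-1),(1,1),(-1,1),(-1,-1))]))
o=np.array([472.8,145.6])
print('tray outer walls',f([[*(o+29*s*b+t*a),40] for s,t in((1,-110),(1,110),(-1,110),(-1,-110))]), 'tab',f([[*(o+128*a),75]]))
print('wall mids',f([[*(o+29*b+t*a),40] for t in(-54,0,54)]))
"
```

```text
67.9 [[265.0, 201.0], [336.0, 230.0], [382.0, 190.0], [311.0, 162.0]]
83.9 [[265.0, 176.0], [337.0, 205.0], [383.0, 165.0], [312.0, 137.0]]
tray outer walls [[248.0, 241.0], [629.0, 404.0], [681.0, 340.0], [308.0, 189.0]] tab [[702.0, 330.0]]
wall mids [[337.0, 279.0], [428.0, 318.0], [524.0, 359.0]]
```

```bash
python3 -c "
from h import *
d=np.load('/tmp/scene.npy',allow_pickle=True).item(); im=d['color'].astype(int); g=im.mean(2); sat=im.max(2)-im.min(2)
for b in blobs(d,(g<150)&(g>60)&(sat<30),(370,205,430,245),36,40): print(b)
a=np.array([.0905,.9959]);o=np.array([472.8,145.6])
print([(o+k*a).round(1) for k in (-81,-27,27,81)])
"
```

```text
(np.int32(144), array([375.1, 212.7]), array([457.8, 122.7], dtype=float32), array([460.7, 116.4]), array([45.6, 50.7]), 83.1)
(np.int32(199), array([389.9, 220.8]), array([469.5, 169.6], dtype=float32), array([469. , 169.7]), array([44.7, 44.5]), 85.3)
(np.int32(300), array([406.2, 233.8]), array([495.7, 223.3], dtype=float32), array([500.7, 208.3]), array([ 67.3, 145.7]), 23.8)
(np.int32(213), array([409.2, 228.8]), array([474.3, 223.1], dtype=float32), array([474.3, 222.9]), array([46. , 43.8]), 83.2)
[array([465.5,  64.9]), array([470.4, 118.7]), array([475.2, 172.5]), array([480.1, 226.3])]
```

{"name": "move_arm", "arguments": {
  "targets": "-1 -0.28 -0.5 0 0 0 0; -1 0 0 1.5 0 0 0; -1 0 0 1.1 0 0 0; -1 0 0 0 0 0 0; -1 0 0 0 0 0 0"
}}

```text
clock: 9.88
eef_pos: [462.1, 59.2, 46.6]
tool_rot: [-3.14, 0.0, 1.478]
force: [0.4, -0.0, -0.9]
width: 42.0
gripper_force: 61.2
```

{"name": "move_arm", "arguments": {
  "targets": "-1 0 0 0.15 0 0 0; -1 0 0 0 0 0 0; -1 0 0 0.1 0 0 0; -1 0 0 0 0 0 0; -1 0 0 0 0 0 0"
}}

```text
clock: 10.3
eef_pos: [462.7, 60.3, 44.5]
tool_rot: [3.141, -0.0, 1.48]
force: [-0.1, 0.0, -1.0]
width: 42.5
gripper_force: 61.2
```

{"name": "move_arm", "arguments": {
  "targets": "-1 0 0 0.15 0 0 0; -1 0 0 0 0 0 0; -1 0 0 0.15 0 0 0; -1 0 0 0 0 0 0; -1 0 0 0 0 0 0"
}}

```text
clock: 10.72
eef_pos: [462.7, 60.3, 41.3]
tool_rot: [3.141, -0.0, 1.48]
force: [-0.9, -0.0, 0.6]
width: 42.2
gripper_force: 61.2
```

{"name": "move_arm", "arguments": {
  "targets": "-1 0 0 0.05 0 0 0; 0.2 0 0 0 0 0 0; 0.6 0 0 0 0 0 0; 1 0 0 0 0 0 0; 1 0 0 -1 0 0 0"
}}

```text
clock: 11.13
eef_pos: [461.6, 60.1, 49.8]
tool_rot: [-3.139, 0.0, 1.48]
force: [0.2, 0.8, 0.5]
width: 83.9
gripper_force: 0.0
```

{"name": "move_arm", "arguments": {
  "targets": "1 0 0 -3 0 0 0; -1 0.4 0.1 0 0 0 0; -1 0 0 0 0 0 0; -1 0 0 0 0 0 0; -1 0 0 0 0 0 0"
}}

```text
clock: 11.55
eef_pos: [463.3, 64.2, 80.2]
tool_rot: [-3.14, 0.0, 1.48]
force: [-0.4, 0.0, 0.1]
width: 39.0
gripper_force: 0.0
```

{"name": "move_arm", "arguments": {
  "targets": "-1 0 0 0 0 0 0; -1 0 0 0 0 0 0; -1 0 0 0 0 0 0; -1 0 0 0 0 0 0; -1 0 0 2 0 0 0"
}}

```text
clock: 11.97
eef_pos: [466.0, 64.2, 62.5]
tool_rot: [3.137, -0.001, 1.48]
force: [0.9, -0.1, -1.0]
width: 0.2
gripper_force: 0.0
```

{"name": "move_arm", "arguments": {
  "targets": "-1 0 0 0.4 0 0 0; -1 0 0 0.3 0 0 0; -1 0 0 0.3 0 0 0; -1 0 0 0 0 0 0; -1 0 0 0 0 0 0"
}}

```text
clock: 12.38
eef_pos: [464.1, 64.0, 51.0]
tool_rot: [3.141, -0.0, 1.48]
force: [0.4, 0.2, 0.5]
width: -0.3
gripper_force: 0.0
```

```bash
python3 -c "
from h import *
to(463,64,40,84.8)"
```

```text
t 12.38 at [464.1  64.   51. ] yaw 84.8 w -0.3 gf 0.0 F [0.4 0.2 0.5] tool_rot [ 3.141 -0.     1.48 ]
  turn [ 0.02 -0.   -0.02] then cm [-0.01 -0.11  1.1 ]
```

{"name": "move_arm", "arguments": {
  "targets": "-1 0 0 0.2 0 0 0; -1 0 0 0.2 0 0 0; -1 0 0 0.2 0 0 0; -1 0 0 0 0 0 0; -1 0 0 0 0 0 0"
}}

```text
clock: 12.8
eef_pos: [464.3, 64.1, 44.8]
tool_rot: [3.141, -0.0, 1.48]
force: [0.5, -0.1, 1.3]
width: -0.1
gripper_force: 0.6
```

{"name": "move_arm", "arguments": {
  "targets": "-1 0 0 0.2 0 0 0; -1 0 0 0.2 0 0 0; -1 0 0 0.1 0 0 0; -1 0 0 0 0 0 0; -1 0 0 0 0 0 0"
}}

```text
clock: 13.22
eef_pos: [464.3, 64.1, 40.0]
tool_rot: [3.141, -0.0, 1.48]
force: [-0.6, -0.1, 6.3]
width: -0.0
gripper_force: 3.5
```

{"name": "move_arm", "arguments": {
  "targets": "-1 0 0 0.1 0 0 0; -1 0 0 0.1 0 0 0; -1 0 0 0.1 0 0 0; -1 0 0 0 0 0 0; -1 0 0 0 0 0 0"
}}

```text
clock: 13.63
eef_pos: [464.5, 64.1, 39.7]
tool_rot: [3.139, -0.002, 1.479]
force: [-4.6, -0.7, 41.2]
width: 0.1
gripper_force: 20.5
```

{"name": "move_arm", "arguments": {
  "targets": "-1 0 0 -1 0 0 0; -1 0 0 -4 0 0 0; 1 0 0 -3 0 0 0; 1 -2 3.2 0 0 0 0; 1 -2 3.2 0 0 0 0"
}}

```text
clock: 14.05
eef_pos: [524.2, 21.1, 118.2]
tool_rot: [3.141, -0.002, 1.486]
force: [1.0, 0.4, -0.6]
width: 35.8
gripper_force: 0.0
```

{"name": "move_arm", "arguments": {
  "targets": "1 -2 3.2 0 0 0 0; 1 -2 3.2 0 0 0 0; 1 -2 3.2 0 0 0 0; 1 -2 3.2 0 0 0 0; 1 0 0 0 0 0 -7.1"
}}

```text
clock: 14.47
eef_pos: [649.2, -79.7, 116.3]
tool_rot: [3.136, 0.007, 1.6]
force: [0.6, -1.9, 0.1]
width: 85.3
gripper_force: 0.0
```

{"name": "move_arm", "arguments": {
  "targets": "1 0 0 0 0 0 -7.1; 1 0 0 0 0 0 -7.1; 1 0 0 0 0 0 0; 1 0 0 0 0 0 0; 1 0 0 0 0 0 0"
}}

```text
clock: 14.88
eef_pos: [643.8, -72.6, 116.4]
tool_rot: [-3.141, -0.001, 1.849]
force: [-0.2, -0.2, 0.4]
width: 85.3
gripper_force: 0.0
```

```bash
python3 -c "
from h import *
to(646.3,-74.5,3,106.1)
d=grab('scene'); im=d['color'].astype(int)
for b in blobs(d,im.min(2)>185,(200,195,345,275),16,30): print(b)
c=d['color'][150:290,190:450,::-1]; cv2.imwrite('pics/s3.png',cv2.resize(c,None,fx=3,fy=3,interpolation=cv2.INTER_CUBIC))
d=grab('top'); im=d['color'].astype(int)
for b in blobs(d,im.min(2)>130,(270,155,425,195),16,30): print(b)
for b in blobs(d,im.min(2)>130,(222,215,310,245),40,30): print(b)
"
```

```text
t 14.88 at [643.8 -72.6 116.4] yaw 105.9 w 85.3 gf 0.0 F [-0.2 -0.2  0.4] tool_rot [-3.141e+00 -1.000e-03  1.849e+00]
  turn [-0.05 -0.03 -0.18] then cm [-0.25  0.19 11.34]
(np.int32(330), array([312.7, 199.3]), array([467.6, -66.3], dtype=float32), array([481.3, -70. ]), array([ 62.3, 130.3]), 30.4)
(np.int32(107), array([267.4, 234.2]), array([652.5, -83.3], dtype=float32), array([649.3, -82.1]), array([44.3, 29.5]), 20.1)
(np.int32(48), array([223. , 240.1]), array([ 726.8, -164.9], dtype=float32), array([ 727.4, -164.6]), array([20.9, 24.8]), 41.7)
(np.int32(247), array([324.7, 253.3]), array([637.4,  77.3], dtype=float32), array([636.9,  76.9]), array([44.7, 44.2]), 11.6)
(np.int32(283), array([281.6, 268.8]), array([730.5,  19.3], dtype=float32), array([728.3,  18. ]), array([37.4, 57.7]), 30.8)
(np.int32(1710), array([318. , 179.8]), array([621.6,  -4.4], dtype=float32), array([636.3,   2.7]), array([113.5, 212.1]), 1.8)
(np.int32(57), array([285.6, 170.3]), array([646.9,  90.8], dtype=float32), array([643.5,  88. ]), array([26.8, 26.2]), 2.5)
(np.int32(147), array([224.7, 224.8]), array([481. , 250.9], dtype=float32), array([468.8, 245. ]), array([80.1, 24.8]), 4.0)
(np.int32(275), array([233.9, 229.6]), array([468.6, 224.7], dtype=float32), array([469.4, 224.5]), array([25.2, 89. ]), 75.7)
(np.int32(1947), array([275.5, 230. ]), array([470.5, 110. ], dtype=float32), array([472.2, 113.3]), array([ 80.4, 192.2]), 1.6)
```

View pics/s3.png

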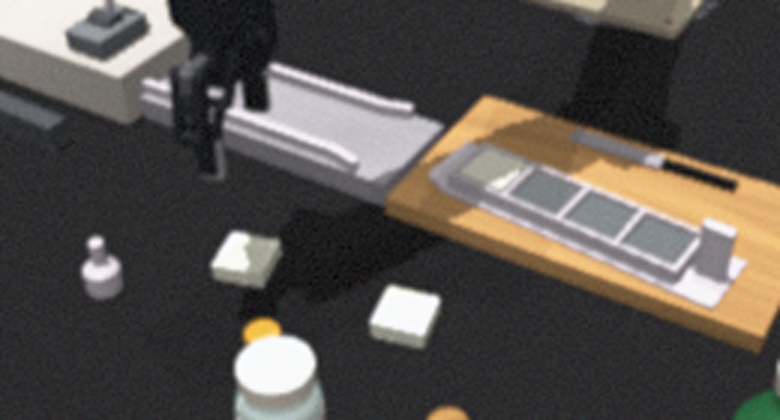

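The first tile sits flush in place0 (crop (490,170)), and the other two tiles are where they were, at crop (245,258) and (405,315). I grip the second tile.

{"name": "move_arm", "arguments": {
  "targets": "1 -0.25 0.2 4 0 0 0; 1 0 0 4 0 0 0; 1 0 0 2 0 0 0; 1 0 0 1 0 0 0; 1 0 0 0 0 0 0"
}}

```text
clock: 15.4
eef_pos: [645.1, -74.2, 4.4]
tool_rot: [-3.137, -0.002, 1.851]
force: [-0.2, 0.2, 0.3]
width: 85.3
gripper_force: 0.0
```

{"name": "move_arm", "arguments": {
  "targets": "-1 0 0 0 0 0 0; -1 0 0 0 0 0 0; -1 0 0 0 0 0 0; -1 0 0 0 0 0 0; -1 0 0 0 0 0 0"
}}

```text
clock: 15.82
eef_pos: [648.5, -74.9, 9.1]
tool_rot: [3.138, 0.001, 1.852]
force: [-1.0, 0.7, 5.9]
width: 41.4
gripper_force: 60.5
```

{"name": "move_arm", "arguments": {
  "targets": "-1 0 0 0 0 0 0; -1 0 0 0 0 0 0; -1 0 0 -3.5 0 0 0; -1 0 0 -3.5 0 0 0; -1 0 0 0 0 0 0"
}}

```text
clock: 16.23
eef_pos: [651.8, -76.0, 84.3]
tool_rot: [3.13, 0.005, 1.851]
force: [1.3, 0.8, -0.1]
width: 42.0
gripper_force: 61.4
```

```bash
python3 -c "
from h import *
to(468.5,117.3,70,84.8)"
```

```text
t 16.23 at [651.8 -76.   84.3] yaw 106.1 w 42.0 gf 61.4 F [ 1.3  0.8 -0.1] tool_rot [3.13  0.005 1.851]
  turn [ 0.7   0.18 21.27] then cm [ 17.59 -20.01   1.43]
```

{"name": "move_arm", "arguments": {
  "targets": "-1 0 0 0 0 0 7.1; -1 0 0 0 0 0 7.1; -1 0 0 0 0 0 7.1; -1 2.5 -2.8 0 0 0 0; -1 2.5 -2.8 0 0 0 0"
}}

```text
clock: 16.65
eef_pos: [596.6, -21.6, 77.8]
tool_rot: [3.138, 0.002, 1.476]
force: [0.1, 2.4, -1.2]
width: 41.8
gripper_force: 61.4
```

{"name": "move_arm", "arguments": {
  "targets": "-1 2.5 -2.8 0 0 0 0; -1 2.5 -2.8 0 0 0 0; -1 2.5 -2.8 0 0 0 0; -1 2.5 -2.8 0 0 0 0; -1 2.5 -2.8 0 0 0 0"
}}

```text
clock: 17.07
eef_pos: [467.0, 118.7, 77.8]
tool_rot: [3.139, -0.001, 1.479]
force: [0.5, 1.2, -1.5]
width: 41.7
gripper_force: 61.4
```

{"name": "move_arm", "arguments": {
  "targets": "-1 0 0 0 0 0 0; -1 0 0 0 0 0 0; -1 0 0 0 0 0 0; -1 0 0 0 0 0 0; -1 0 0 0 0 0 0"
}}

```text
clock: 17.48
eef_pos: [468.9, 116.2, 77.1]
tool_rot: [3.14, 0.0, 1.478]
force: [0.2, 0.1, 0.7]
width: 41.4
gripper_force: 61.4
```

```bash
python3 -c "
from h import *
to(468.5,117.3,50,84.8)"
```

```text
t 17.48 at [468.9 116.2  77.1] yaw 84.7 w 41.4 gf 61.4 F [0.2 0.1 0.7] tool_rot [3.14  0.    1.478]
  turn [ 0.1   0.01 -0.14] then cm [ 0.11 -0.05  2.71]
```

{"name": "move_arm", "arguments": {
  "targets": "-1 0.1 0 2 0 0 0; -1 0 0 0.6 0 0 0; -1 0 0 0 0 0 0; -1 0 0 0 0 0 0; -1 0 0 0 0 0 0"
}}

```text
clock: 17.9
eef_pos: [468.0, 117.9, 51.1]
tool_rot: [3.141, 0.0, 1.479]
force: [0.5, 0.6, -1.1]
width: 41.9
gripper_force: 61.4
```

{"name": "move_arm", "arguments": {
  "targets": "-1 0 0 0.2 0 0 0; -1 0 0 0 0 0 0; -1 0 0 0.15 0 0 0; -1 0 0 0 0 0 0; -1 0 0 0 0 0 0"
}}

```text
clock: 18.32
eef_pos: [467.6, 118.5, 47.4]
tool_rot: [-3.142, -0.0, 1.48]
force: [-0.5, -0.3, -0.5]
width: 41.7
gripper_force: 61.4
```

{"name": "move_arm", "arguments": {
  "targets": "-1 0 0 0.15 0 0 0; -1 0 0 0 0 0 0; -1 0 0 0 0 0 0; -1 0 0 0 0 0 0; -1 0 0 0 0 0 0"
}}

```text
clock: 18.73
eef_pos: [467.7, 118.4, 45.8]
tool_rot: [-3.142, -0.0, 1.48]
force: [-0.2, -0.5, -0.1]
width: 41.6
gripper_force: 61.4
```

{"name": "move_arm", "arguments": {
  "targets": "-1 0 0 0.05 0 0 0; 0.2 0 0 0 0 0 0; 0.6 0 0 0 0 0 0; 1 0 0 0 0 0 0; 1 0 0 -1 0 0 0"
}}

```text
clock: 19.15
eef_pos: [466.7, 118.2, 54.5]
tool_rot: [-3.139, 0.001, 1.48]
force: [-0.2, 0.1, -0.4]
width: 84.6
gripper_force: 0.0
```

{"name": "move_arm", "arguments": {
  "targets": "1 0 0 -3 0 0 0; -1 0 0 0 0 0 0; -1 0 0 0 0 0 0; -1 0 0 0 0 0 0; -1 0 0 0 0 0 0"
}}

```text
clock: 19.57
eef_pos: [467.2, 118.5, 85.0]
tool_rot: [-3.141, 0.0, 1.48]
force: [0.2, 0.3, 0.2]
width: 38.7
gripper_force: 0.0
```

{"name": "move_arm", "arguments": {
  "targets": "-1 0 0 0 0 0 0; -1 0 0 0 0 0 0; -1 0 0 0 0 0 0; -1 0 0 3 0 0 0; -1 0 0 0 0 0 0"
}}

```text
clock: 19.98
eef_pos: [466.1, 118.2, 52.6]
tool_rot: [-3.138, 0.001, 1.48]
force: [-0.1, 0.2, 0.4]
width: -0.3
gripper_force: 0.0
```

{"name": "move_arm", "arguments": {
  "targets": "-1 0 0 0.3 0 0 0; -1 0 0 0.3 0 0 0; -1 0 0 0.3 0 0 0; -1 0 0 0.2 0 0 0; -1 0 0 0 0 0 0"
}}

```text
clock: 20.4
eef_pos: [467.6, 118.4, 44.4]
tool_rot: [3.141, -0.0, 1.48]
force: [0.4, -0.2, 0.2]
width: 0.1
gripper_force: 0.0
```

```bash
python3 -c "
from h import *
to(468,118,40,84.8)"
```

```text
t 20.4 at [467.6 118.4  44.4] yaw 84.8 w 0.1 gf 0.0 F [ 0.4 -0.2  0.2] tool_rot [ 3.141 -0.     1.48 ]
  turn [ 0.01 -0.   -0.01] then cm [-0.03  0.04  0.44]
```

{"name": "move_arm", "arguments": {
  "targets": "-1 0 0 0.2 0 0 0; -1 0 0 0.2 0 0 0; -1 0 0 0.1 0 0 0; -1 0 0 0 0 0 0; -1 0 0 0 0 0 0"
}}

```text
clock: 20.82
eef_pos: [468.1, 118.5, 40.0]
tool_rot: [3.141, -0.001, 1.48]
force: [-2.3, -1.1, 11.4]
width: 0.2
gripper_force: 5.5
```

{"name": "move_arm", "arguments": {
  "targets": "-1 0 0 0.1 0 0 0; -1 0 0 0.1 0 0 0; -1 0 0 0 0 0 0; -1 0 0 0 0 0 0; -1 0 0 0 0 0 0"
}}

```text
clock: 21.23
eef_pos: [468.2, 118.5, 39.7]
tool_rot: [3.14, -0.002, 1.479]
force: [-6.5, -1.5, 33.1]
width: -0.2
gripper_force: 16.3
```

{"name": "move_arm", "arguments": {
  "targets": "-1 0 0 -1 0 0 0; -1 0 0 -4 0 0 0; 1 0 0 -3 0 0 0; 1 -0.5 3.4 0 0 0 0; 1 -0.5 3.4 0 0 0 0"
}}

```text
clock: 21.65
eef_pos: [535.7, 104.1, 119.5]
tool_rot: [3.138, -0.002, 1.483]
force: [0.8, 1.0, -0.6]
width: 35.7
gripper_force: 0.0
```

{"name": "move_arm", "arguments": {
  "targets": "1 -0.5 3.4 0 0 0 0; 1 -0.5 3.4 0 0 0 0; 1 -0.6 3.5 0 0 0 0; 1 0 0 0 0 0 -5.6; 1 0 0 0 0 0 -5.6"
}}

```text
clock: 22.07
eef_pos: [638.2, 75.8, 116.7]
tool_rot: [3.139, 0.002, 1.679]
force: [-1.3, 0.3, -0.6]
width: 85.4
gripper_force: 0.0
```

{"name": "move_arm", "arguments": {
  "targets": "1 0 0 0 0 0 -5.6; 1 0 0 0 0 0 0; 1 0 0 0 0 0 0; 1 0 0 0 0 0 0; 1 0 0 0 0 0 0"
}}

```text
clock: 22.48
eef_pos: [635.6, 77.2, 117.3]
tool_rot: [3.141, 0.0, 1.772]
force: [-1.1, 0.1, 0.1]
width: 85.7
gripper_force: 0.0
```

```bash
python3 -c "
from h import *
to(636.5,76.9,5,101.6)
d=grab('scene'); c=d['color'][150:290,190:450,::-1]; cv2.imwrite('pics/s4.png',cv2.resize(c,None,fx=3,fy=3,interpolation=cv2.INTER_CUBIC))
"
```

```text
t 22.48 at [635.6  77.2 117.3] yaw 101.5 w 85.7 gf 0.0 F [-1.1  0.1  0.1] tool_rot [3.141 0.    1.772]
  turn [ 0.01  0.01 -0.09] then cm [-0.05  0.08 11.23]
```

View pics/s4.png

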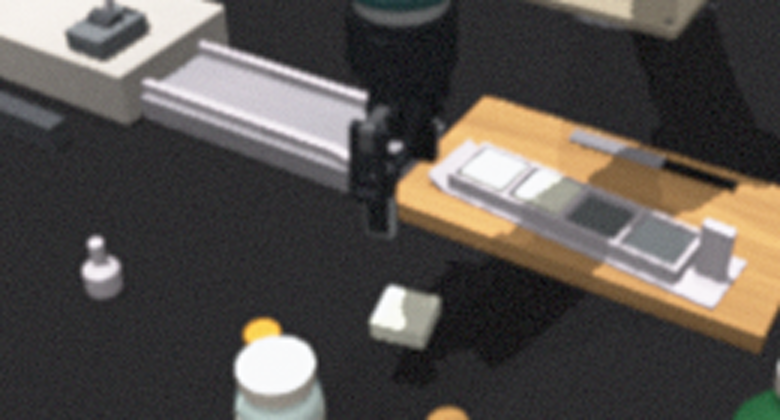

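Two tiles are flush in place0 and place1 (crop (495,168) and (545,187)), and the third hasn't moved from crop (405,315). I grip it.

{"name": "move_arm", "arguments": {
  "targets": "1 0 0 4 0 0 0; 1 0 0 4 0 0 0; 1 0 0 2 0 0 0; 1 0 0 1 0 0 0; 1 0 0 0 0 0 0"
}}

```text
clock: 22.95
eef_pos: [633.9, 76.9, 5.0]
tool_rot: [-3.138, -0.0, 1.773]
force: [-0.1, 0.9, 0.2]
width: 85.4
gripper_force: 0.0
```

{"name": "move_arm", "arguments": {
  "targets": "1 0 0 0 0 0 0; -1 0 0 0.2 0 0 0; -1 0 0 0 0 0 0; -1 0 0 0 0 0 0; -1 0 0 0 0 0 0"
}}

```text
clock: 23.37
eef_pos: [636.7, 77.1, 7.0]
tool_rot: [3.139, 0.0, 1.773]
force: [2.9, -0.0, -0.3]
width: 41.7
gripper_force: 60.7
```

{"name": "move_arm", "arguments": {
  "targets": "-1 0 0 0 0 0 0; -1 0 0 0 0 0 0; -1 0 0 0 0 0 0; -1 0 0 0 0 0 0; -1 0 0 0 0 0 0"
}}

```text
clock: 23.78
eef_pos: [636.7, 77.1, 7.0]
tool_rot: [3.139, -0.0, 1.773]
force: [-0.3, -0.2, 5.4]
width: 42.1
gripper_force: 61.2
```

{"name": "move_arm", "arguments": {
  "targets": "-1 0 0 -3.5 0 0 0; -1 0 0 -3.5 0 0 0; -1 0 0 0 0 0 5.6; -1 0 0 0 0 0 5.6; -1 0 0 0 0 0 5.6"
}}

```text
clock: 24.2
eef_pos: [636.2, 77.3, 76.8]
tool_rot: [3.14, -0.001, 1.475]
force: [-1.1, 0.1, -0.5]
width: 41.8
gripper_force: 61.4
```

```bash
python3 -c "
from h import *
to(473.3,171.4,50,84.8)"
```

```text
t 24.2 at [636.2  77.3  76.8] yaw 84.5 w 41.8 gf 61.4 F [-1.1  0.1 -0.5] tool_rot [ 3.140e+00 -1.000e-03  1.475e+00]
  turn [ 0.11 -0.07 -0.28] then cm [  7.89 -17.07   2.68]
```

{"name": "move_arm", "arguments": {
  "targets": "-1 1.58 -3.4 0 0 0 0; -1 1.58 -3.4 0 0 0 0; -1 1.58 -3.4 0 0 0 0; -1 1.58 -3.4 0 0 0 0; -1 1.58 -3.4 0 0 0 0"
}}

```text
clock: 24.62
eef_pos: [472.1, 171.8, 75.9]
tool_rot: [3.141, -0.001, 1.48]
force: [0.9, 1.1, -0.1]
width: 42.0
gripper_force: 61.4
```

{"name": "move_arm", "arguments": {
  "targets": "-1 0 0 0 0 0 -0.3; -1 0 0 0 0 0 0; -1 0 0 0 0 0 0; -1 0 0 0 0 0 0; -1 0 0 2.7 0 0 0"
}}

```text
clock: 25.03
eef_pos: [478.3, 171.0, 51.4]
tool_rot: [3.132, -0.003, 1.483]
force: [0.0, 0.8, -1.2]
width: 41.8
gripper_force: 61.5
```

{"name": "move_arm", "arguments": {
  "targets": "-1 0 0 0 0 0 0; -1 0 0 0 0 0 0; -1 0 0 0 0 0 0; -1 0 0 0 0 0 0; -1 0 0 0 0 0 0"
}}

```text
clock: 25.45
eef_pos: [474.1, 171.0, 49.0]
tool_rot: [3.14, -0.0, 1.485]
force: [0.4, 0.4, -1.1]
width: 42.1
gripper_force: 61.4
```

```bash
python3 -c "
from h import *
to(473.3,171.4,43.5,84.8)"
```

```text
t 25.45 at [474.1 171.   49. ] yaw 85.1 w 42.1 gf 61.4 F [ 0.4  0.4 -1.1] tool_rot [ 3.14  -0.     1.485]
  turn [ 0.07 -0.03  0.26] then cm [ 0.03 -0.09  0.55]
```

{"name": "move_arm", "arguments": {
  "targets": "-1 0.05 -0.1 0.15 0 0 0.3; -1 0 0 0 0 0 0; -1 0 0 0.2 0 0 0; -1 0 0 0 0 0 0; -1 0 0 0 0 0 0"
}}

```text
clock: 25.87
eef_pos: [472.4, 171.7, 44.7]
tool_rot: [-3.141, 0.0, 1.48]
force: [-0.7, -0.2, -0.6]
width: 42.2
gripper_force: 61.4
```

{"name": "move_arm", "arguments": {
  "targets": "-1 0 0 0.15 0 0 0; -1 0 0 0 0 0 0; -1 0 0 0 0 0 0; -1 0 0 0 0 0 0; -1 0 0 0 0 0 0"
}}

```text
clock: 26.28
eef_pos: [472.5, 171.7, 43.3]
tool_rot: [-3.142, 0.0, 1.48]
force: [-0.1, -0.5, -0.4]
width: 42.2
gripper_force: 61.4
```

{"name": "move_arm", "arguments": {
  "targets": "-1 0 0 0.05 0 0 0; 0.2 0 0 0 0 0 0; 0.6 0 0 0 0 0 0; 1 0 0 0 0 0 0; 1 0 0 -1 0 0 0"
}}

```text
clock: 26.7
eef_pos: [471.5, 171.4, 52.0]
tool_rot: [-3.139, 0.001, 1.48]
force: [-1.0, 1.0, 0.1]
width: 84.2
gripper_force: 0.0
```

{"name": "move_arm", "arguments": {
  "targets": "1 0 0 -3 0 0 0; -1 0 0 0 0 0 0; -1 0 0 0 0 0 0; -1 0 0 0 0 0 0; -1 0 0 0 0 0 0"
}}

```text
clock: 27.12
eef_pos: [472.0, 171.8, 82.5]
tool_rot: [-3.141, 0.0, 1.48]
force: [-0.3, -0.1, -0.1]
width: 38.7
gripper_force: 0.0
```

{"name": "move_arm", "arguments": {
  "targets": "-1 0 0 0 0 0 0; -1 0 0 0 0 0 0; -1 0 0 0 0 0 0; -1 0 0 2.8 0 0 0; -1 0 0 0 0 0 0"
}}

```text
clock: 27.53
eef_pos: [471.2, 171.3, 52.3]
tool_rot: [-3.138, 0.002, 1.48]
force: [0.2, 0.7, -0.7]
width: -0.1
gripper_force: 0.0
```

{"name": "move_arm", "arguments": {
  "targets": "-1 0 0 0.3 0 0 0; -1 0 0 0.3 0 0 0; -1 0 0 0.3 0 0 0; -1 0 0 0.2 0 0 0; -1 0 0 0 0 0 0"
}}

```text
clock: 27.95
eef_pos: [472.4, 171.6, 43.9]
tool_rot: [-3.142, 0.0, 1.48]
force: [-0.5, -1.1, -1.1]
width: 0.2
gripper_force: 0.0
```

{"name": "move_arm", "arguments": {
  "targets": "-1 0 0 0.2 0 0 0; -1 0 0 0.2 0 0 0; -1 0 0 0 0 0 0; -1 0 0 0 0 0 0; -1 0 0 0 0 0 0"
}}

```text
clock: 28.37
eef_pos: [472.9, 171.8, 40.0]
tool_rot: [3.141, -0.0, 1.48]
force: [-1.1, -1.1, 4.2]
width: 0.1
gripper_force: 2.7
```

{"name": "move_arm", "arguments": {
  "targets": "-1 0 0 0.2 0 0 0; -1 0 0 0.1 0 0 0; -1 0 0 0 0 0 0; -1 0 0 0 0 0 0; -1 0 0 0 0 0 0"
}}

```text
clock: 28.78
eef_pos: [473.1, 171.8, 39.7]
tool_rot: [3.14, -0.003, 1.479]
force: [-7.8, -2.8, 35.7]
width: -0.1
gripper_force: 17.8
```

{"name": "move_arm", "arguments": {
  "targets": "-1 0 0 -1 0 0 0; 1 0 0 -4 0 0 0; 1 0 0 -3 0 0 0; 1 4 0 0 0 0 0; 1 4 0 0 0 0 0"
}}

```text
clock: 29.2
eef_pos: [482.5, 251.0, 119.4]
tool_rot: [3.136, -0.002, 1.474]
force: [1.2, 1.5, -0.8]
width: 48.3
gripper_force: 0.0
```

{"name": "move_arm", "arguments": {
  "targets": "1 2.1 0 0 0 0 0; 1 0 0 0 0 0 0; 1 0 0 0 0 0 0; 1 0 0 0 0 0 0; 1 0 0 0 0 0 0"
}}

```text
clock: 29.62
eef_pos: [481.9, 270.5, 116.7]
tool_rot: [3.141, 0.001, 1.478]
force: [0.4, -1.1, 0.2]
width: 85.2
gripper_force: 0.0
```

```bash
python3 -c "
from h import *
to(481.9,272.6,48,84.8)
d=grab('scene'); c=d['color'][140:280,200:460,::-1]; cv2.imwrite('pics/s5.png',cv2.resize(c,None,fx=3,fy=3,interpolation=cv2.INTER_CUBIC))
"
```

```text
t 29.62 at [481.9 270.5 116.7] yaw 84.7 w 85.2 gf 0.0 F [ 0.4 -1.1  0.2] tool_rot [3.141e+00 1.000e-03 1.478e+00]
  turn [ 0.01  0.06 -0.14] then cm [ 0.21 -0.02  6.87]
```

View pics/s5.png

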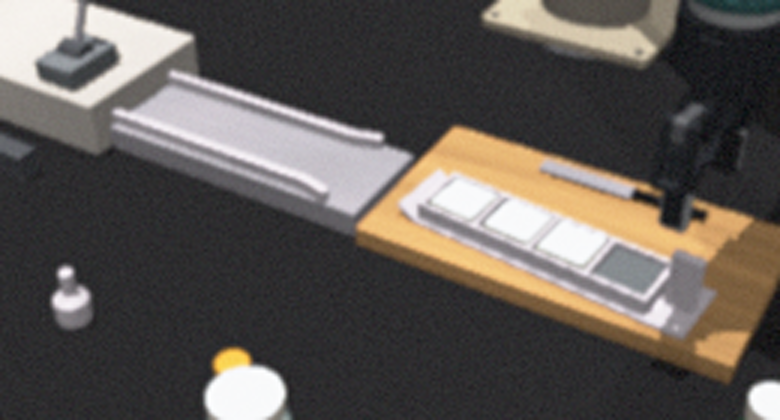

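All three tiles are flush and the gripper is over the tab at crop (687,285). I grip the tab.

{"name": "move_arm", "arguments": {
  "targets": "1 0.2 0 3 0 0 0; 1 0 0 2.5 0 0 0; 1 0 0 1.2 0 0 0; 1 0 0 0 0 0 0; 1 0 0 0 0 0 0"
}}

```text
clock: 30.08
eef_pos: [482.1, 273.1, 49.8]
tool_rot: [-3.141, 0.001, 1.478]
force: [-0.1, 0.1, -0.2]
width: 85.2
gripper_force: 0.0
```

{"name": "move_arm", "arguments": {
  "targets": "-1 0 0 0 0 0 0; -1 0 0 0 0 0 0; -1 0 0 0 0 0 0; -1 0 0 0 0 0 0; -1 0 0 0 0 0 0"
}}

```text
clock: 30.5
eef_pos: [482.1, 274.5, 50.4]
tool_rot: [3.141, -0.001, 1.48]
force: [0.2, -0.6, -0.4]
width: 25.5
gripper_force: 0.0
```

{"name": "move_arm", "arguments": {
  "targets": "-1 0 0 0 0 0 0; -1 0 0 0 0 0 0; -1 0 0 0 0 0 0; -1 0 0 0 0 0 0; -1 0 0 0 0 0 0"
}}

```text
clock: 30.92
eef_pos: [482.5, 274.5, 50.3]
tool_rot: [3.14, -0.001, 1.481]
force: [0.8, -0.8, 5.1]
width: 8.9
gripper_force: 59.6
```

```bash
python3 -c "
from h import *
to(481.9,272.6,48,84.8)
d=np.load('/tmp/top.npy',allow_pickle=True).item()
d=grab('scene'); im=d['color'].astype(int)
d=grab('top','top2.png'); im=d['color'].astype(int)
for b in blobs(d,im.min(2)>195,(222,210,312,250),40,60): print(b)
# deck edges: rows profile at several columns, to fit the analyser axis
g=im.mean(2)
for z,us in ((26,(330,)),(38,(350,365,380,395,410))):
  for u in us:
    col=g[205:265,u]; print(u,[int(v) for v in col[:18]],[int(v) for v in col[38:56]])
"
```

```text
t 30.92 at [482.5 274.5  50.3] yaw 84.8 w 8.9 gf 59.6 F [ 0.8 -0.8  5.1] tool_rot [ 3.140e+00 -1.000e-03  1.481e+00]
  turn [ 0.07 -0.04  0.03] then cm [-0.19 -0.04  0.23]
(np.int32(1473), array([272.3, 230.5]), array([468.8, 118.8], dtype=float32), array([470.3, 140.3]), array([246. ,  64.6]), 85.3)
330 [49, 48, 47, 48, 48, 48, 49, 49, 47, 78, 174, 218, 219, 218, 219, 219, 217, 217] [216, 215, 215, 214, 212, 213, 214, 213, 213, 211, 165, 76, 45, 48, 48, 47, 49, 49]
350 [47, 49, 47, 47, 47, 47, 47, 47, 47, 52, 89, 167, 216, 228, 230, 206, 186, 206] [216, 216, 215, 214, 214, 221, 229, 231, 212, 197, 208, 159, 70, 46, 49, 47, 47, 47]
365 [47, 46, 47, 46, 47, 49, 47, 47, 47, 47, 70, 161, 208, 222, 230, 213, 164, 179] [215, 215, 215, 215, 214, 214, 224, 230, 216, 201, 210, 167, 74, 49, 47, 48, 47, 49]
380 [49, 47, 48, 49, 47, 50, 48, 47, 47, 47, 61, 120, 181, 217, 229, 230, 198, 177] [214, 214, 213, 213, 211, 207, 220, 232, 232, 223, 207, 166, 94, 53, 48, 50, 47, 46]
395 [46, 48, 47, 47, 48, 45, 47, 47, 48, 46, 49, 79, 164, 216, 228, 230, 207, 187] [214, 215, 214, 212, 213, 212, 217, 227, 231, 209, 187, 204, 162, 72, 46, 50, 48, 50]
410 [48, 47, 49, 48, 48, 48, 49, 47, 47, 47, 47, 75, 167, 209, 222, 231, 221, 179] [207, 210, 209, 207, 209, 205, 206, 222, 230, 224, 211, 203, 162, 74, 43, 49, 48, 48]
```

```bash
python3 -c "
from h import *
d=np.load('/tmp/top.npy',allow_pickle=True).item(); im=d['color'].astype(int); g=im.mean(2)
L=[];H=[]
for u in range(326,418,3):
  c=g[200:270,u]; i=np.argmax(c>132); j=len(c)-1-np.argmax(c[::-1]>132)
  H.append((u,200+i-(c[i]-132)/(c[i]-c[i-1]))); L.append((u,200+j+(c[j]-132)/(c[j]-c[j+1])))
h=unproj(d,H,26);l=unproj(d,L,26)
for q in(h,l):
  p=np.polyfit(q[:,1],q[:,0],1); print('slope',p, 'x at -17,-177',np.polyval(p,[-17,-177]))
r=g[235,300:345]; print(r.astype(int))
r=im[225:246,300:345].mean(0); print((r[:,0]-r[:,2]).astype(int))
# housing edge
print(g[235,415:432].astype(int))
"
```

```text
slope [-2.74711707e-03  5.19141322e+02] x at -17,-177 [519.18802278 519.62756151]
slope [-3.34965211e-03  4.10448644e+02] x at -17,-177 [410.50558782 411.04153216]
[217 223 215 214 218 218 219 219 217 198 180 174 173 173 173 174 174 174
 171 117  66 122 195 215 217 217 216 215 216 215 215 215 214 214 213 214
 212 211 211 211 211 211 211 211 211]
[  4   3   3   5   7   7   7   7  12  37  74 101 108 108 108 108 108 108
 103  68  16   4   7   5   5   4   4   4   4   4   4   4   5   4   4   5
   5   5   5   5   5   5   6   6   6]
[207 209 208 207 207 206 206 200 146  95  82  88 129 190 221 226 227]
```

View pics/top2.png

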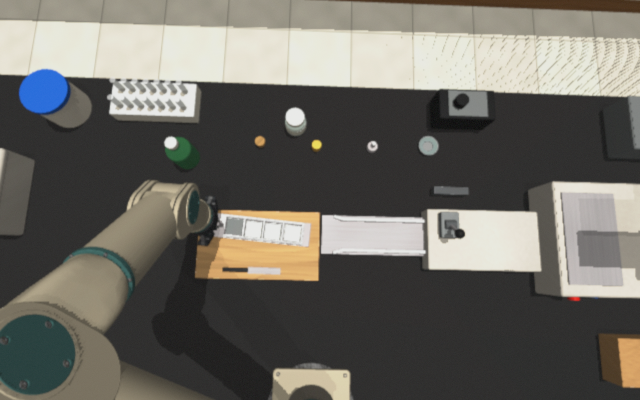

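Top view: bar on the bench at (451,190), tiles in the tray, gripper on the tab, deck clear. I align the tray with the deck.

{"name": "move_arm", "arguments": {
  "targets": "-1 0 0 0 0 0 -1.1; -1 0 0 0 0 0 -1.1; -1 0 0 0 0 0 -1.1; -1 0 0 0 0 0 -1.1; -1 0 0 0 0 0 -1"
}}

```text
clock: 31.43
eef_pos: [480.2, 274.2, 50.3]
tool_rot: [-3.138, -0.001, 1.572]
force: [-5.3, -0.5, 11.0]
width: 9.0
gripper_force: 61.2
```

{"name": "move_arm", "arguments": {
  "targets": "-1 0 -0.6 0 0 0 0; -1 0 -0.6 0 0 0 0; -1 0 -0.6 0 0 0 0; -1 0 0 0 0 0 0; -1 0 0 0 0 0 0"
}}

```text
clock: 31.85
eef_pos: [464.9, 274.4, 50.3]
tool_rot: [3.139, -0.0, 1.575]
force: [2.4, -0.1, 6.7]
width: 8.6
gripper_force: 60.2
```

```bash
python3 -c "
from h import *
to(464.3,-46,50,90.2)
d=grab('top'); im=d['color'].astype(int)
for b in blobs(d,im.min(2)>225,(222,210,318,255),40,60): print(b)
sc=d['color'][200:265,200:340,::-1]; cv2.imwrite('pics/c6.png',cv2.resize(sc,None,fx=5,fy=5,interpolation=cv2.INTER_CUBIC))
"
```

```text
t 31.85 at [464.9 274.4  50.3] yaw 90.2 w 8.6 gf 60.2 F [ 2.4 -0.1  6.7] tool_rot [ 3.139 -0.     1.575]
  turn [ 0.12 -0.03  0.05] then cm [-3.204e+01 -1.700e-01  3.000e-02]
(np.int32(212), array([253.1, 232.1]), array([463.1, 171.5], dtype=float32), array([462. , 171.4]), array([41.4, 38.6]), 1.7)
(np.int32(224), array([272.4, 232.5]), array([463.4, 118.2], dtype=float32), array([463.4, 119. ]), array([41.4, 38.4]), 1.6)
(np.int32(211), array([292.4, 231.7]), array([467.2,  63.1], dtype=float32), array([466.4,  63. ]), array([38.7, 41.7]), 1.7)
```

View pics/c6.png

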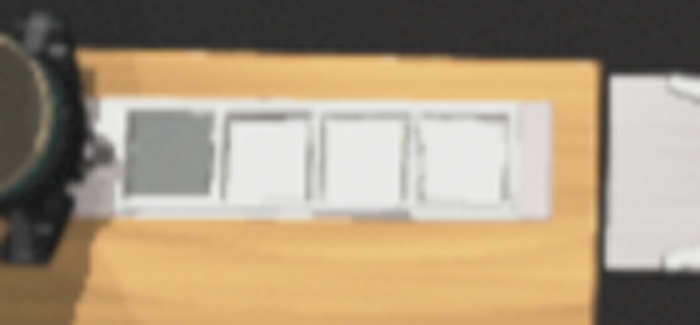

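{"name": "move_arm", "arguments": {
  "targets": "-1 -0.8 0 0 0 0 0; -1 -0.8 0 0 0 0 0; -1 -0.8 0 0 0 0 0; -1 -0.8 0 0 0 0 0; -1 -0.6 0 0 0 0 0"
}}

```text
clock: 32.32
eef_pos: [463.8, 239.6, 50.3]
tool_rot: [-3.141, -0.005, 1.576]
force: [0.1, 8.3, 6.8]
width: 8.9
gripper_force: 59.8
```

{"name": "move_arm", "arguments": {
  "targets": "-1 -0.5 0 0 0 0 0; -1 -0.5 0 0 0 0 0; -1 -0.5 0 0 0 0 0; -1 -0.5 0 0 0 0 0; -1 -0.5 0 0 0 0 0"
}}

```text
clock: 32.73
eef_pos: [463.7, 220.3, 50.6]
tool_rot: [-3.141, -0.011, 1.58]
force: [-1.4, 10.3, 10.2]
width: 8.9
gripper_force: 60.5
```

```bash
python3 -c "
from h import *
to(464.3,-46,56,90.2)"
```

```text
t 32.73 at [463.7 220.3  50.6] yaw 90.6 w 8.9 gf 60.5 F [-1.4 10.3 10.2] tool_rot [-3.141 -0.011  1.58 ]
  turn [-0.02 -0.63  0.35] then cm [-26.63  -0.04  -0.54]
```

{"name": "move_arm", "arguments": {
  "targets": "-1 -0.7 0 -0.1 0 0 0; -1 -0.7 0 -0.15 0 0 0; -1 -0.7 0 -0.15 0 0 0; -1 -0.7 0 -0.15 0 0 0; -1 -0.7 0 -0.1 0 0 0"
}}

```text
clock: 33.15
eef_pos: [463.1, 175.1, 55.9]
tool_rot: [-3.139, 0.001, 1.573]
force: [0.5, 2.5, -5.2]
width: 9.0
gripper_force: 58.4
```

{"name": "move_arm", "arguments": {
  "targets": "-1 -0.8 0 0 0 0 0; -1 -0.8 0 0 0 0 0; -1 -0.8 0 0 0 0 0; -1 -0.8 0 0 0 0 0; -1 -0.8 0 0 0 0 0"
}}

```text
clock: 33.57
eef_pos: [464.2, 135.3, 56.3]
tool_rot: [-3.141, -0.0, 1.574]
force: [0.1, 2.2, -4.2]
width: 8.8
gripper_force: 58.5
```

```bash
python3 -c "
from h import *
to(464.3,-46,56,90.2)
d=grab('scene'); c=d['color'][120:260,180:440,::-1]; cv2.imwrite('pics/s7.png',cv2.resize(c,None,fx=3,fy=3,interpolation=cv2.INTER_CUBIC))"
```

```text
t 33.57 at [464.2 135.3  56.3] yaw 90.2 w 8.8 gf 58.5 F [ 0.1  2.2 -4.2] tool_rot [-3.141 -0.     1.574]
  turn [-0.02 -0.01 -0.03] then cm [-18.13  -0.05   0.03]
```

View pics/s7.png

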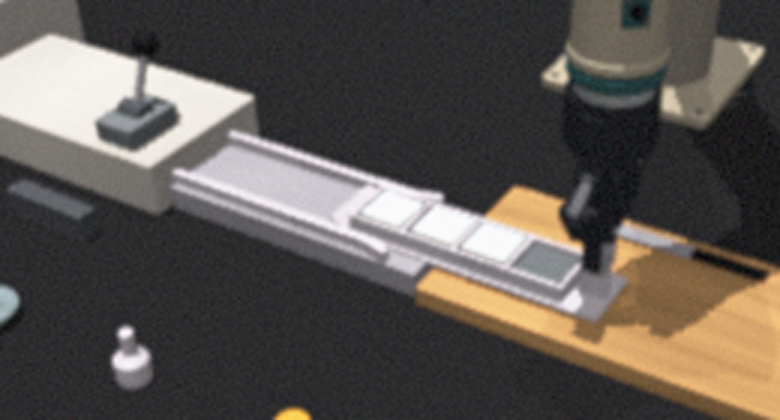

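The nose is between the guides on the deck at crop (360,205), level and centred. I continue to push.

{"name": "move_arm", "arguments": {
  "targets": "-1 -1.1 0 0 0 0 0; -1 -1.1 0 0 0 0 0; -1 -1.1 0 0 0 0 0; -1 -1.1 0 0 0 0 0; -1 -1.1 0 0 0 0 0"
}}

```text
clock: 34.03
eef_pos: [464.4, 80.8, 56.3]
tool_rot: [-3.141, -0.0, 1.575]
force: [-0.2, 2.7, -5.2]
width: 8.7
gripper_force: 58.7
```

{"name": "move_arm", "arguments": {
  "targets": "-1 -1.1 0 0 0 0 0; -1 -1.1 0 0 0 0 0; -1 -1.1 0 0 0 0 0; -1 -1.1 0 0 0 0 0; -1 -1.1 0 0 0 0 0"
}}

```text
clock: 34.45
eef_pos: [464.5, 25.8, 56.3]
tool_rot: [-3.141, -0.0, 1.575]
force: [-0.2, 2.6, -3.6]
width: 8.8
gripper_force: 58.8
```

{"name": "move_arm", "arguments": {
  "targets": "-1 -1.1 0 0 0 0 0; -1 -1.1 0 0 0 0 0; -1 -1.1 0 0 0 0 0; -1 -1.1 0 0 0 0 0; -1 -0.8 0 0 0 0 0"
}}

```text
clock: 34.87
eef_pos: [464.5, -26.9, 56.3]
tool_rot: [-3.141, 0.0, 1.573]
force: [-0.1, 3.2, -2.2]
width: 8.9
gripper_force: 58.8
```

```bash
python3 -c "
from h import *
to(464.3,-46,56,90.2)"
```

```text
t 34.87 at [464.5 -26.9  56.3] yaw 90.2 w 8.9 gf 58.8 F [-0.1  3.2 -2.2] tool_rot [-3.141  0.     1.573]
  turn [-0.03  0.   -0.05] then cm [-1.91 -0.02  0.03]
```

{"name": "move_arm", "arguments": {
  "targets": "-1 -0.5 0 0 0 0 0; -1 -0.5 0 0 0 0 0; -1 -0.3 0 0 0 0 0; -1 -0.3 0 0 0 0 0; -1 -0.2 0 0 0 0 0"
}}

```text
clock: 35.28
eef_pos: [464.9, -43.5, 56.3]
tool_rot: [-3.141, -0.001, 1.575]
force: [-0.1, 4.2, -0.9]
width: 8.9
gripper_force: 59.1
```

{"name": "move_arm", "arguments": {
  "targets": "-1 -0.2 0 0 0 0 0; -1 -0.2 0 0 0 0 0; -1 -0.2 0 0 0 0 0; -1 0 0 0 0 0 0; -1 0 0 0 0 0 0"
}}

```text
clock: 35.7
eef_pos: [464.9, -47.8, 56.3]
tool_rot: [-3.141, -0.003, 1.576]
force: [-0.2, 8.2, 0.1]
width: 8.7
gripper_force: 59.3
```

{"name": "move_arm", "arguments": {
  "targets": "-1 -0.15 0 0 0 0 0; -1 -0.15 0 0 0 0 0; -1 -0.1 0 0 0 0 0; -1 0 0 0 0 0 0; -1 0 0 0 0 0 0"
}}

```text
clock: 36.12
eef_pos: [464.7, -47.9, 56.3]
tool_rot: [-3.14, -0.008, 1.579]
force: [0.2, 17.6, 1.8]
width: 9.2
gripper_force: 59.6
```

```bash
python3 -c "
from h import *
to(464.3,-46,56,90.2)
d=grab('scene'); c=d['color'][100:240,150:410,::-1]; cv2.imwrite('pics/s8.png',cv2.resize(c,None,fx=3,fy=3,interpolation=cv2.INTER_CUBIC))"
```

```text
t 36.12 at [464.7 -47.9  56.3] yaw 90.5 w 9.2 gf 59.6 F [ 0.2 17.6  1.8] tool_rot [-3.14  -0.008  1.579]
  turn [-0.12 -0.43  0.27] then cm [ 0.19 -0.04  0.03]
```

View pics/s8.png

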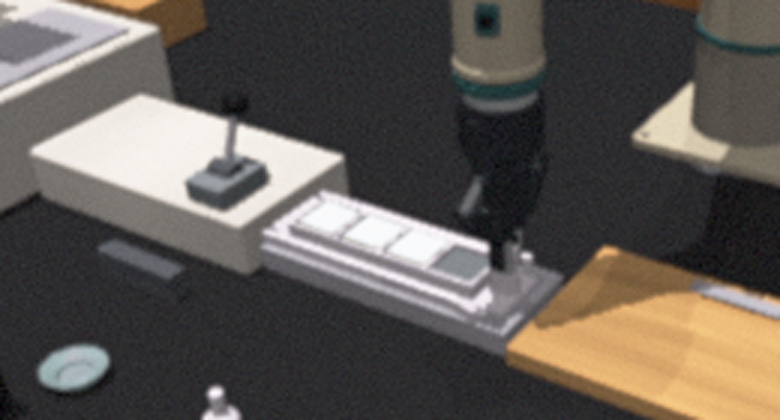

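The nose is against the housing at crop (270,235), with contact force 18 N and the tiles flush. I release and go to the lever.

{"name": "move_arm", "arguments": {
  "targets": "-1 0.2 0 0 0 0 0; 0.2 0.1 0 0 0 0 0; 1 0 0 0 0 0 0; 1 0 0 0 0 0 0; 1 0 0 0 0 0 0"
}}

```text
clock: 36.58
eef_pos: [465.2, -52.3, 56.4]
tool_rot: [3.141, 0.002, 1.573]
force: [0.3, -0.4, -0.1]
width: 57.0
gripper_force: 0.0
```

{"name": "move_arm", "arguments": {
  "targets": "1 0 0 -2 0 0 0; 1 0 0 -3.5 0 0 0; 1 0 0 -3.5 0 0 0; -1 0 0 -3.5 0 0 0; -1 0 0 -3.5 0 0 0"
}}

```text
clock: 37.0
eef_pos: [464.5, -51.9, 217.9]
tool_rot: [-3.141, 0.001, 1.572]
force: [0.7, 0.5, -0.6]
width: 63.9
gripper_force: 0.0
```

{"name": "move_arm", "arguments": {
  "targets": "-1 -3.5 -0.6 0 0 0 0; -1 -3.5 -0.6 0 0 0 0; -1 -3.5 -0.6 0 0 0 0; -1 -3.5 -0.6 0 0 0 0; -1 -3.5 -0.6 0 0 0 0"
}}

```text
clock: 37.42
eef_pos: [434.7, -228.2, 216.6]
tool_rot: [3.141, 0.001, 1.573]
force: [0.3, -0.0, 0.2]
width: 0.6
gripper_force: 0.0
```

{"name": "move_arm", "arguments": {
  "targets": "-1 -3.5 -0.6 0 0 0 0; -1 -3.5 -0.6 0 0 0 0; -1 -3.5 -0.6 0 0 0 0; -1 -3.5 -0.2 0 0 0 0; -1 0 0 0 0 0 0"
}}

```text
clock: 37.83
eef_pos: [412.8, -375.6, 217.1]
tool_rot: [3.141, 0.009, 1.564]
force: [-0.4, -1.1, 0.4]
width: -0.3
gripper_force: 0.0
```

{"name": "move_arm", "arguments": {
  "targets": "-1 0 0 0 0 0 0; -1 0 0 0 0 0 0; -1 0 0 0 0 0 0; -1 0 0 0 0 0 0; -1 0 0 0 0 0 0"
}}

```text
clock: 38.25
eef_pos: [416.5, -364.7, 216.3]
tool_rot: [3.142, -0.001, 1.576]
force: [-0.9, 0.0, 0.5]
width: 0.1
gripper_force: 0.0
```

```bash
python3 -c "
from h import *
to(415,-363,133,90.2)
d=grab('scene','s9.png')
d=grab('top'); im=d['color'].astype(int); g=im.mean(2)
print(((proj(d,[[464,-363,143],[415,-363,133]]))).round())
c=d['color'][190:290,310:490,::-1]; cv2.imwrite('pics/c9.png',cv2.resize(c,None,fx=4,fy=4,interpolation=cv2.INTER_CUBIC))"
```

```text
t 38.25 at [ 416.5 -364.7  216.3] yaw 90.3 w 0.1 gf 0.0 F [-0.9  0.   0.5] tool_rot [ 3.142e+00 -1.000e-03  1.576e+00]
  turn [ 0.   -0.03  0.1 ] then cm [ 0.17 -0.15  8.33]
[[459. 235.]
 [459. 254.]]
```

View pics/s9.png

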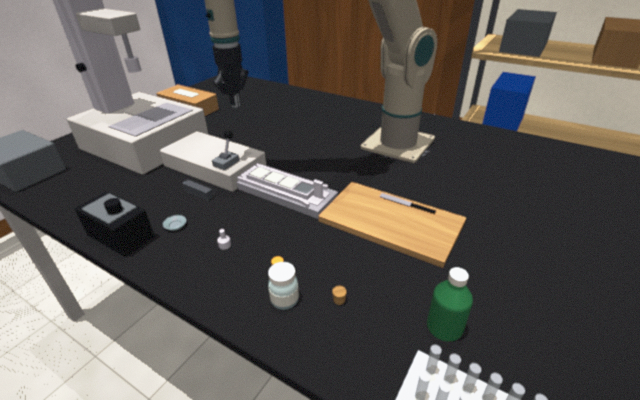

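The tray is home at (278,186), with the lever ball at (228,135) and the shut gripper behind it. I lower and push the ball towards +x.

{"name": "move_arm", "arguments": {
  "targets": "-1 0.1 0 3 0 0 0; -1 0 0 3 0 0 0; -1 0 0 2.3 0 0 0; -1 0 0 0 0 0 0; -1 0 0 0 0 0 0"
}}

```text
clock: 38.77
eef_pos: [415.6, -364.4, 132.8]
tool_rot: [-3.14, -0.001, 1.574]
force: [0.4, -0.4, 0.6]
width: 0.1
gripper_force: 0.0
```

{"name": "move_arm", "arguments": {
  "targets": "-1 0 1 0 0 0 0; -1 0 1 0 0 0 0; -1 0 1 0 0 0 0; -1 0 1 0 0 0 0; -1 0 1 0 0 0 0"
}}

```text
clock: 39.18
eef_pos: [467.7, -364.9, 134.1]
tool_rot: [3.141, 0.001, 1.575]
force: [-1.0, 0.1, 0.4]
width: -0.1
gripper_force: 0.7
```

{"name": "move_arm", "arguments": {
  "targets": "-1 0 0.8 0 0 0 0; -1 0 0.8 0 0 0 0; -1 0 0.7 0 0 0 0; -1 0 0.6 0 0 0 0; -1 0 0 0 0 0 0"
}}

```text
clock: 39.6
eef_pos: [496.6, -364.3, 132.9]
tool_rot: [3.141, -0.0, 1.576]
force: [0.7, 0.0, 0.4]
width: -0.2
gripper_force: 0.0
```

```bash
python3 -c "
from h import *
to(501,-363,133,90.2)
d=grab('scene'); c=d['color'][90:230,140:340,::-1]; cv2.imwrite('pics/s10.png',cv2.resize(c,None,fx=4,fy=4,interpolation=cv2.INTER_CUBIC))"
```

```text
t 39.6 at [ 496.6 -364.3  132.9] yaw 90.3 w -0.2 gf 0.0 F [0.7 0.  0.4] tool_rot [ 3.141 -0.     1.576]
  turn [ 0.04 -0.    0.07] then cm [ 0.13  0.44 -0.01]
```

View pics/s10.png

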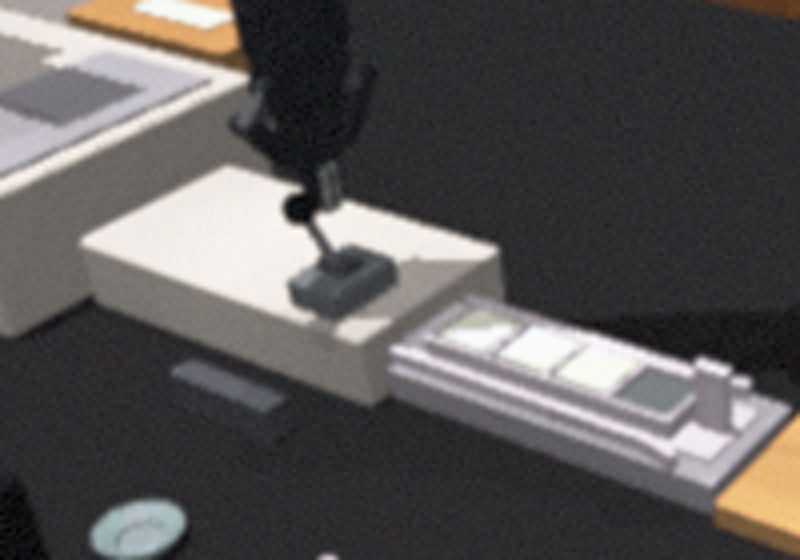

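The lever now leans to +x, with the ball at crop (299,208). I push on until it hits the stop.

{"name": "move_arm", "arguments": {
  "targets": "-1 0 0.4 0 0 0 0; -1 0 0.4 0 0 0 0; -1 0 0.3 0 0 0 0; -1 0 0 0 0 0 0; -1 0 0 0 0 0 0"
}}

```text
clock: 40.07
eef_pos: [503.3, -364.8, 133.0]
tool_rot: [-3.137, -0.001, 1.573]
force: [-5.9, 0.4, 2.8]
width: 0.1
gripper_force: 2.9
```

```bash
python3 -c "
from h import *
to(501,-363,133,90.2)
d=grab('scene'); c=d['color'][90:190,160:310,::-1]; cv2.imwrite('pics/s11.png',cv2.resize(c,None,fx=5,fy=5,interpolation=cv2.INTER_CUBIC))
for t in(.5,.85,1.0,1.1):
  p=[495.5+70*np.sin(t-.5),-363,82+70*np.cos(t-.5)]; print(t,((proj(d,[p])-[160,90]+.5)*5).round(),((proj(d,[p])-[140,90]+.5)*4).round())"
```

```text
t 40.07 at [ 503.3 -364.8  133. ] yaw 90.1 w 0.1 gf 2.9 F [-5.9  0.4  2.8] tool_rot [-3.137e+00 -1.000e-03  1.573e+00]
  turn [-0.25 -0.08 -0.08] then cm [ 0.18 -0.23  0.  ]
0.5 [[307. 234.]] [[326. 187.]]
0.85 [[279. 257.]] [[303. 206.]]
1.0 [[268. 271.]] [[295. 216.]]
1.1 [[262. 280.]] [[290. 224.]]
```

View pics/s11.png

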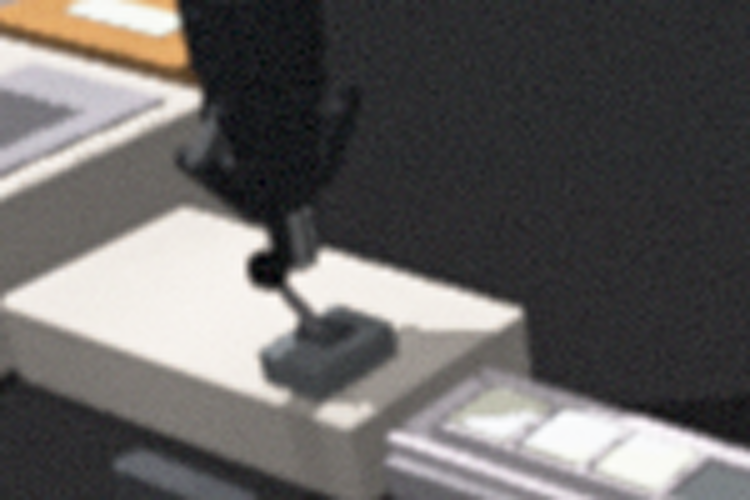

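The ball is at crop (266,269), which matches about 1.0 rad, and the force shows it at its stop. I retreat.

{"name": "move_arm", "arguments": {
  "targets": "-1 0 -1 0 0 0 0; -1 0 -3 0 0 0 0; -1 0 -2 -3 0 0 0; -1 0 0 -3.5 0 0 0; -1 0 0 -3.5 0 0 0"
}}

```text
clock: 40.53
eef_pos: [443.9, -365.0, 234.2]
tool_rot: [-3.14, -0.001, 1.571]
force: [0.8, -0.6, 0.9]
width: -0.4
gripper_force: 0.0
```

{"name": "move_arm", "arguments": {
  "targets": "-1 0 0 0 0 0 0; -1 0 0 0 0 0 0; -1 0 0 0 0 0 0; -1 0 0 0 0 0 0; -1 0 0 0 0 0 0"
}}

```text
clock: 40.95
eef_pos: [445.5, -364.2, 231.9]
tool_rot: [-3.14, -0.002, 1.574]
force: [0.3, -0.5, -0.3]
width: -0.0
gripper_force: 0.0
```

```bash
python3 -c "
from h import *
d=grab('scene'); g=d['color'].mean(2)
for b in blobs(d,g<35,(200,130,228,152),143,6): print(b[:3])
print(proj(d,[[529,-363,143]]))
print(order.finish_job())"
```

```text
(np.int32(26), array([213.1, 143.5]), array([ 528. , -364.4], dtype=float32))
[[213.21636102 143.74059401]]
the job is handed in; nothing more can be done
None
```

The job is handed in, though no verdict came back: by my camera and force checks the bar is on the bench, all three tiles present sit flush, the tray is home against the housing and the lock lever is right over.

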